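Change over the armrest pads on the wheelchair shop's bonding stand

TASK

Change over the armrest bonding stand: swing its hold-down bar right back, move every finished tan pad into the green tray so that each lies flat on the tray's floor, and lay every black pad lengthwise on a ridge of its own, balanced squarely on the narrow sloping top, flat against the slope with its upholstered side up and its low end behind the red toe stop. When all pads are in place, swing the bar fully shut over them; leave the other things on the bench where they are.

Things in the scene. Friction and masses are not known exactly. Their poses are not given: they have to be found in the camera images.
- bar (a joint): the stand's hinged hold-down bar, rad: 0 = shut (bar lying level about 4 mm above the tops of well seated pads), grows as it swings up and back away from the robot, 1.57 = straight up, end stop at 1.9; a stiff friction hinge of 0.5 N m, so that it stays where it is left. It begins shut or slightly raised
- bar_handle (a point): centre of the red round grip, 18 mm diameter and 65 mm long, that prolongs the hold-down bar sideways past the left end (+y) of the stand; the grip lies along the hinge axis (the stand's y) and turns round the hinge at 105 mm radius; its point's y axis is the grip's length
- bar_hinge (a point): point on the bar's hinge axis level with the grip's centre (120 mm above the table); the axis is the stand's y, the bar lies on the robot's side of it when shut
- tray: loose green open tray, outside 220 x 160 x 35 mm, walls and floor 5 mm thick; origin at the centre of its underside, x along its 220 mm length. It stands on the table left of the stand and may get shifted
- ridge1: the left-most (+y side) of the stand's four fixed yellow ridges, 80 mm apart: a narrow rail 24 mm wide whose flat top slopes up at 15 degrees (0.26 rad) away from the robot. Origin on the middle of its top face 75 mm above the table, x up the slope, y across (left), z square off the top face. The top runs from x = -90 to +60 mm; a red toe stop closes the low end from x = -98 to -90 mm and stands 10 mm proud of the top
- ridge2: the second from the left of the stand's four fixed yellow ridges, 80 mm apart: a narrow rail 24 mm wide whose flat top slopes up at 15 degrees (0.26 rad) away from the robot. Origin on the middle of its top face 75 mm above the table, x up the slope, y across (left), z square off the top face. The top runs from x = -90 to +60 mm; a red toe stop closes the low end from x = -98 to -90 mm and stands 10 mm proud of the top
- ridge3: the third from the left of the stand's four fixed yellow ridges, 80 mm apart: a narrow rail 24 mm wide whose flat top slopes up at 15 degrees (0.26 rad) away from the robot. Origin on the middle of its top face 75 mm above the table, x up the slope, y across (left), z square off the top face. The top runs from x = -90 to +60 mm; a red toe stop closes the low end from x = -98 to -90 mm and stands 10 mm proud of the top
- ridge4: the right-most (-y side) of the stand's four fixed yellow ridges, 80 mm apart: a narrow rail 24 mm wide whose flat top slopes up at 15 degrees (0.26 rad) away from the robot. Origin on the middle of its top face 75 mm above the table, x up the slope, y across (left), z square off the top face. The top runs from x = -90 to +60 mm; a red toe stop closes the low end from x = -98 to -90 mm and stands 10 mm proud of the top
- black1_c (a point): black armrest pad, 160 x 42 x 32 mm, 0.13 to 0.25 kg, not yet bonded: centre of the pad, x along its length, z up out of its upholstered top (pale board underneath). It may be absent. It starts lying flat on the table, right of the stand
- black2_c (a point): black armrest pad, 160 x 42 x 32 mm, 0.13 to 0.25 kg, not yet bonded: centre of the pad, x along its length, z up out of its upholstered top (pale board underneath). It may be absent. It starts lying flat on the table, right of the stand
- black3_c (a point): black armrest pad, 160 x 42 x 32 mm, 0.13 to 0.25 kg, not yet bonded: centre of the pad, x along its length, z up out of its upholstered top (pale board underneath). It may be absent. It starts lying flat on the table, right of the stand
- black4_c (a point): black armrest pad, 160 x 42 x 32 mm, 0.13 to 0.25 kg, not yet bonded: centre of the pad, x along its length, z up out of its upholstered top (pale board underneath). It may be absent. It starts lying flat on the table, right of the stand
- tan1_c (a point): tan (beige) armrest pad, same size and axes, finished: centre of the pad. If present it starts lying on ridge 1, its length along the slope; it may be absent
- tan2_c (a point): tan (beige) armrest pad, same size and axes, finished: centre of the pad. If present it starts lying on ridge 2, its length along the slope; it may be absent
- tan3_c (a point): tan (beige) armrest pad, same size and axes, finished: centre of the pad. If present it starts lying on ridge 3, its length along the slope; it may be absent
- tan4_c (a point): tan (beige) armrest pad, same size and axes, finished: centre of the pad. If present it starts lying on ridge 4, its length along the slope; it may be absent
- screwdriver: screwdriver lying on the table beyond the stand, to be left alone; origin at the underside
- wrench: steel wrench lying on the table, to be left alone; origin at the underside
- spray: spray can 60 mm wide, 170 mm tall, standing beyond the stand, to be left alone; origin at the underside
- jar: jar 70 mm wide, 80 mm tall, standing at the far left, to be left alone; origin at the underside
- tape: orange tape roll, 100 mm wide, 24 mm high, lying at the far left, to be left alone; origin at the underside
Not all that is in view belongs to the job. Leave any purple look-alike of the part that bears black3_c alone.

How it is judged:
By the outcome, as a careful person would: the job done as asked, in the order asked, and still so for the second after the job is handed in, with the robot touching nothing.
Of black1, black2, black3, black4 only 3 to 4 are there at a start; the rules pass over those that are not, and their reading is None.
Of tan1, tan2, tan3, tan4 only 1 to 2 are there at a start; the rules pass over those that are not, and their reading is None.
At some moment in a run one of tray may be knocked a few centimetres aside while the robot is not near it.
Once in a run the grip may slacken for a moment while it holds something.
It also fails if it takes over 210 s, if anything falls off the work surface, if the arm or the gripper's body presses on something with over 40 N, if the wrist force passes 120 N, or if a joint passes its speed limit or range.

ROBOT

A 6-joint arm with a two-finger parallel gripper is mounted at the origin on the work surface. World frame = base frame: x ahead of the robot, y to its left, z up, the work surface at z = 0. Lengths are in m, angles in rad, forces in N, time in s.
With the tool pointing down it reaches from about 0.3 to 0.875 m from the base axis. Payload 6.4 kg.
Tool frame: the origin (TCP) lies where the fingers leave the gripper's body, on its centre line; the fingertips stand 73 mm ahead of it and the grasp point (between the pads) lies 54 mm ahead of it (ctrl.pinch_z is the distance from the TCP to the grasp point, in m); z points along the fingers, y is the direction in which the jaws open and shut (so a half turn about z gives the same grasp; the last joint's range is limited). The gripper opens to 85 mm and grips with 20 to 120 N. Pads are 22 mm wide; open, the fingers measure 114 mm over their backs; the gripper's body (76 mm by 85 mm) begins 54 mm behind the grasp point. The pads swing forward as they close: fully open they stand 13 mm farther back than shut.
Start: joints at [1.086, 0.181, 1.607, -0, 1.354, -0.206], TCP at [0.158, 0.553, 0.304] pointing down, gripper open.
Joint ranges: [-2.99, 2.99], [-0.89, 2.07], [0.3, 2.58], [-1.14, 4.28], [0, 2.63], [-3.12, 3.12]. Speed limits (rad/s): [2.57, 2.57, 3.01, 3.14, 3.14, 3.14].

INTERFACE

Orientations are given as a unit quaternion [w, x, y, z].
In Python, from bench import ctrl, camera, camera_model gives the robot as it stands.
- The arm moves only by the tool arm_command, never from a script. Its argument "series" is a list of rows, each a list of 7 numbers: the shift along the tool's x, y, z in m, then the turn, a rotation vector about the tool's x, y, z in degrees, then the finger opening in m, from 0 to 0.0854. In form: [[tx, ty, tz, rx, ry, rz, gripper], ...]. A call has exactly 5 rows; each row is the pose to reach, as a shift and turn from the pose commanded when the call began, along the tool's axes at that moment; what a row does not reach only later rows make up. A row lasts 1/10 s, in which the tool goes at most 50 mm and 8.59 degrees, less where a joint would pass 70% of its speed; a pose out of reach is approached as far as the arm can. A call with a gripper value outside its range is refused whole. The fingers move at their own pace and stop on an object; the grip force is fixed at half the most. Time passes only in rows, so rows that repeat a pose let the fingers close, or fill a call up. It gives the time, the measured TCP pose, the force and the opening at its end, in the units of the state.
- ctrl.get_obs(): the state, without advancing time (a new reading comes with each control period).
- camera(name): name is "scene" or "side" or "wrist"; returns (picture, depth): 480x640x3 uint8, red, green, blue; 480x640 float32, m along the optical axis (not along the pixel's ray), 0 where there is no reading.
- camera_model(name): a dict with "K" (3x3 intrinsics, pixels), "position" and "attitude" of the camera in the world. Camera axes: x right, y down, z forward; pixel columns grow to the right and rows downward; lengths in m; the calibration is good to about 2 mm. The wrist camera is an equidistant fisheye: a pixel r from the principal point sees the ray r / f radians off the axis. A picture is of the moment at which its call begins: read the wrist's pose just before it. camera_model takes no time and is no camera call; for the wrist camera it gives the pose at the moment of the call.
- ctrl.hand_in(): hands the job in, once; it reports no verdict.
The state is a dict: "time_s": time; "q": joint angles; "dq": joint speeds; "joint_efforts": joint torques, N m; "eef_pos": TCP position; "eef_rot": TCP orientation; "wrist_force": force on the tool from outside, world axes, zero at the start; "torque": the same for the moment, N m; "opening": opening from 0.0 (shut) to 1.0 (fully open).
Only numpy, scipy, OpenCV 4.12 (cv2) and the standard library are available. Lean on these libraries where they do the work, as an engineer would, in place of code of your own. Each camera call takes 0.05 s, during which the arm holds its last target. There are 200 camera calls.

## Working session

There is one attempt and no reset: what is moved stays moved. The work goes in short steps, Python scripts to look and compute and a tool call to move; the robot and the scene stay as the last step left them, time stands still between calls to the robot, and variables do not carry over. Pictures are saved under pics/ and viewed, about 12 in all and at most 16, crops included, and the job is handed in when it is done.

Besides the shell and the picture viewer there is one more tool, called after ">>>" as a command line: name --pt "numbers of a row" for each row, then --argument value for the rest. arm_command: Moves the arm, as the interface text tells. Its arguments: {"type":"object","properties":{"series":{"type":"array","items":{"type":"array","items":{"type":"number"}}}},"required":["series"]}

```bash
ls; mkdir -p pics; python3 - <<'E'
from bench import ctrl,camera,camera_model
import cv2,numpy as np
o=ctrl.get_obs();print({k:np.round(v,3).tolist() for k,v in o.items()})
for n in("scene","side","wrist"):
    m=camera_model(n);print(n,np.round(m["K"],1).tolist(),np.round(m["position"],3),np.round(m["attitude"],4).tolist())
    p,d=camera(n);cv2.imwrite(f"pics/{n}0.png",p[:,:,::-1]);np.savez(f"{n}0.npz",p=p,d=d)
E
```

```text
pics
{'time_s': 0.0, 'q': [1.086, 0.182, 1.608, 0.0, 1.354, -0.206], 'dq': [-0.0, 0.001, -0.0, 0.001, 0.001, -0.001], 'joint_efforts': [-0.0, -44.486, -35.134, -0.0, 0.009, 0.0], 'eef_pos': [0.158, 0.552, 0.303], 'eef_rot': [-0.0, 0.139, 0.99, -0.001], 'wrist_force': [0.218, 0.432, -0.098], 'torque': [-0.016, 0.005, 0.005], 'opening': 1.001}
scene [[509.4, 0.0, 317.2], [0.0, 509.4, 242.4], [0.0, 0.0, 1.0]] [ 1.169 -0.499  1.153] [-0.2947, 0.8436, 0.4221, -0.1524]
side [[441.9, 0.0, 321.6], [0.0, 441.9, 235.6], [0.0, 0.0, 1.0]] [ 0.297 -0.681  0.907] [-0.366, 0.9212, -0.124, 0.0463]
wrist [[371.6, 0.0, 319.8], [0.0, 371.6, 233.2], [0.0, 0.0, 1.0]] [0.086 0.573 0.372] [0.1207, 0.7892, 0.5956, 0.0892]
```

View pics/scene0.png

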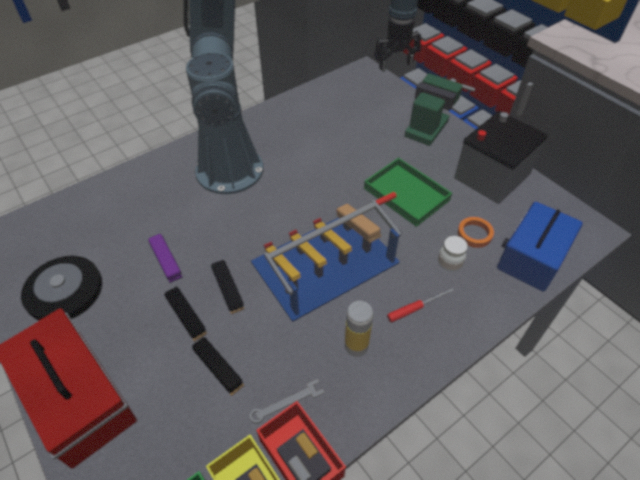

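View pics/side0.png

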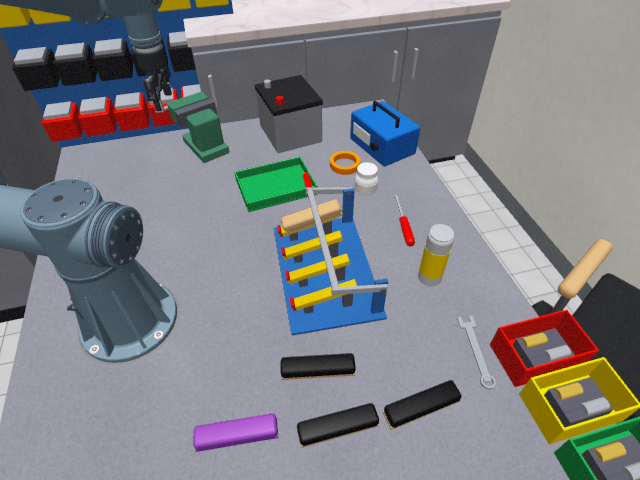

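Scene: tan pad on ridge 1 (358,222), bar grip at (388,199), tray (408,190). Blacks at (227,286), (185,312), (217,364); the look-alikes are the purple pad (165,257), the black wheel (62,288) and the black handle (50,368), none of which I touch. Other red items: the screwdriver (405,310), toe stops and red bins.

```bash
cat > h.py <<'E'
import numpy as np,cv2
from scipy.spatial.transform import Rotation as R
from bench import ctrl,camera,camera_model
def rot(q): return R.from_quat(np.roll(q,-1)).as_matrix()
def cloud(n,p=None,d=None,m=None):
    m=m or camera_model(n)
    if p is None: p,d=camera(n)
    K=m["K"];v,u=np.mgrid[:480,:640];x=(u-K[0][2])/K[0][0];y=(v-K[1][2])/K[1][1]
    if n=="wrist":
        r=np.hypot(x,y);s=np.tan(np.minimum(r,1.4))/np.maximum(r,1e-9);x,y=x*s,y*s
    P=np.stack([x*d,y*d,d],-1)@rot(m["attitude"]).T+np.array(m["position"])
    P[d<=0]=np.nan
    hsv=cv2.cvtColor(p,cv2.COLOR_RGB2HSV)
    return p,P,hsv
def blobs(mask,amin=60):
    n,l,s,c=cv2.connectedComponentsWithStats(mask.astype(np.uint8))
    return [(l==i,s[i,4],c[i]) for i in range(1,n) if s[i,4]>=amin]
def col(hsv,h0,h1,s0=120,v0=60): return (hsv[...,0]>=h0)&(hsv[...,0]<=h1)&(hsv[...,1]>=s0)&(hsv[...,2]>=v0)
def rect(pts): # xy min-area rect: centre, (long,short), angle deg of long axis
    (c,(w,h),a)=cv2.minAreaRect((pts[:,:2]*1000).astype(np.float32))
    if h>w:w,h,a=h,w,a+90
    return np.round(c,1),(round(w),round(h)),round((a+90)%180-90,1)
E
python3 - <<'E'
from h import *
for n in("scene","side"):
    z=np.load(n+"0.npz");p,P,hsv=cloud(n,z["p"],z["d"])
    x,y,h=P[...,0],P[...,1],P[...,2]
    ws=(x>.2)&(x<.95)&(y>-.5)&(y<.5)
    print(n,"table z",np.nanmedian(h[ws&(h<.02)]))
    def show(t,m,amin=50):
        for b,a,c in blobs(m,amin):
            q=P[b];q=q[np.isfinite(q[:,2])]
            print(t,a,np.round(c),rect(q),'z',np.round(np.percentile(q[:,2],[5,50,95]),3))
    show('black',ws&(hsv[...,2]<60)&(h>.022)&(h<.05),200)
    show('purple',ws&col(hsv,130,160)&(h>.022))
    show('yellowtop',ws&col(hsv,20,32,150)&(h>.045)&(h<.11))
    show('tan',ws&col(hsv,8,19,60,120)&(h>.06),100)
    show('green',ws&col(hsv,50,75,150)&(h>.029))
    show('greenfloor',ws&col(hsv,50,75,150)&(h<.015))
    show('red',ws&(col(hsv,0,5,150)|col(hsv,174,180,150))&(h>.04)&(y>-.35),15)
    show('grey bar',ws&(hsv[...,1]<60)&(hsv[...,2]>90)&(h>.09)&(x<.75)&(h<.3),50)
    show('bluebase',ws&col(hsv,100,120,120,40)&(h<.03)&(y<.2),100)
    show('bluepost',ws&col(hsv,100,120,120,40)&(h>.05)&(y<.2)&(y>-.3),30)
E
```

```text
scene table z -0.00037862906765906423
black 715 [227. 285.] (array([ 405.4, -245.1]), (161, 38), -11.6) z [0.026 0.031 0.035]
black 825 [184. 312.] (array([ 413.3, -374.5]), (159, 39), -0.4) z [0.026 0.031 0.035]
black 1034 [217. 364.] (array([ 589.3, -380.5]), (161, 40), 5.5) z [0.026 0.031 0.035]
purple 375 [167. 263.] (array([ 247.1, -338.9]), (96, 36), -5.8) z [0.026 0.031 0.035]
yellowtop 170 [337. 241.] (array([497.2,  57. ]), (97, 22), -3.9) z [0.066 0.078 0.09 ]
yellowtop 180 [312. 253.] (array([490.8, -23. ]), (97, 22), -3.0) z [0.066 0.078 0.088]
yellowtop 193 [287. 267.] (array([ 485.2, -102.8]), (97, 21), -5.9) z [0.065 0.078 0.089]
yellowtop 260 [234. 452.] (array([ 805. , -445.6]), (101, 43), 61.5) z [0.046 0.062 0.074]
tan 128 [346. 209.] (array([431.5, 140.9]), (47, 40), -6.7) z [0.085 0.091 0.098]
tan 303 [365. 224.] (array([521.8, 128.1]), (89, 54), -0.3) z [0.104 0.116 0.126]
red 87 [386. 198.] (array([501.5, 222.3]), (63, 17), 81.5) z [0.138 0.143 0.147]
red 432 [305. 425.] (array([ 864.5, -295.4]), (161, 55), 21.0) z [0.042 0.061 0.076]
grey bar 1012 [323. 237.] 
[... 2526 characters left out ...]
09 [521. 330.] (array([ 871.1, -317.9]), (158, 62), 0.6) z [0.043 0.063 0.078]
grey bar 1265 [334. 245.] (array([536.7,  16.1]), (351, 128), 85.6) z [0.124 0.142 0.147]
grey bar 534 [437. 240.] (array([731.7, -76.4]), (59, 36), -89.7) z [0.129 0.162 0.173]
bluebase 1457 [353. 252.] (array([576.9,  65.5]), (248, 90), 78.7) z [0.011 0.014 0.017]
bluebase 4014 [320. 293.] (array([491.3,  16.2]), (346, 229), 85.9) z [0.01  0.013 0.016]
bluepost 244 [348. 201.] (array([597.6, 165.2]), (30, 14), -0.0) z [0.055 0.094 0.133]
bluepost 60 [381. 281.] (array([ 574.3, -142.7]), (29, 10), -5.6) z [0.127 0.132 0.135]
bluepost 156 [378. 298.] (array([ 572.5, -143.6]), (24, 24), -55.4) z [0.053 0.073 0.095]
```

```bash
cat >> h.py <<'E'
import json
YAW=-4.3
def ori(psi,tilt=0,ax=YAW): # tool y at yaw psi, z down, then tilt deg about the stand's y
    c,s=np.cos(np.radians(psi)),np.sin(np.radians(psi)); y=np.array([c,s,0]);z=np.array([0,0,-1.])
    B=np.stack([np.cross(y,z),y,z],1); a=np.radians(ax)
    return R.from_rotvec(np.radians(tilt)*np.array([-np.sin(a),np.cos(a),0]))*R.from_matrix(B)
def plan(wps,settle=1,mm=45,deg=8,PZ=.054):
    """wps: (grasp point xyz, psi, tilt, opening m, hold rows). prints calls; rows rounded"""
    o=ctrl.get_obs();p=np.array(o["eef_pos"]);r=R.from_matrix(rot(o["eef_rot"]));rows=[]
    for g,psi,t,op,hold in wps:
        r1=ori(psi,t);p1=np.array(g)-PZ*r1.as_matrix()[:,2]
        w=(r1*r.inv()).as_rotvec();n=max(1,int(np.ceil(max(np.linalg.norm(p1-p)*1000/mm,np.degrees(np.linalg.norm(w))/deg))))
        rows+=[(p+(p1-p)*k/n,R.from_rotvec(w*k/n)*r,op) for k in range(1,n+1)]+[(p1,r1,op)]*hold
        p,r=p1,r1
    rows+=[rows[-1]]*settle
    while len(rows)%5: rows.append(rows[-1])
    p0=np.array(o["eef_pos"]);r0=R.from_matrix(rot(o["eef_rot"]))
    for i in range(0,len(rows),5):
        out=[]
        for p1,r1,op in rows[i:i+5]:
            out.append([round(float(v),3) for v in r0.inv().apply(p1-p0)]+[round(float(v),1) for v in (r0.inv()*r1).as_rotvec(degrees=True)]+[op])
        print(json.dumps(out).replace(' ',''))
        l=out[-1];p0=p0+r0.apply(l[:3]);r0=r0*R.from_rotvec(l[3:6],degrees=True)
E
python3 - <<'E'
from h import *
plan([((.42,.24,.30),-4.3,0,.085,0)])
E
```

```text
[[-0.034,-0.023,-0.005,-0.0,0.0,7.8,0.085],[-0.068,-0.046,-0.01,-0.0,0.0,15.7,0.085],[-0.101,-0.069,-0.015,-0.0,0.0,23.5,0.085],[-0.135,-0.091,-0.02,-0.0,0.0,31.3,0.085],[-0.169,-0.114,-0.025,-0.0,0.0,39.2,0.085]]
[[-0.041,0.003,-0.005,-0.0,0.0,7.8,0.085],[-0.081,0.007,-0.01,-0.0,0.0,15.6,0.085],[-0.122,0.011,-0.015,-0.0,0.0,23.5,0.085],[-0.163,0.014,-0.021,-0.1,0.1,31.3,0.085],[-0.203,0.018,-0.026,-0.1,0.1,39.1,0.085]]
[[-0.0,0.0,0.0,0.0,-0.1,0.0,0.085],[-0.0,0.0,0.0,0.0,-0.1,0.0,0.085],[-0.0,0.0,0.0,0.0,-0.1,0.0,0.085],[-0.0,0.0,0.0,0.0,-0.1,0.0,0.085],[-0.0,0.0,0.0,0.0,-0.1,0.0,0.085]]
```

>>> arm_command --pt "-0.034 -0.023 -0.005 0 0 7.8 0.085" --pt "-0.068 -0.046 -0.01 0 0 15.7 0.085" --pt "-0.101 -0.069 -0.015 0 0 23.5 0.085" --pt "-0.135 -0.091 -0.02 0 0 31.3 0.085" --pt "-0.169 -0.114 -0.025 0 0 39.2 0.085"

```text
time_s: 0.65
eef_pos: [0.2899, 0.3954, 0.3289]
eef_rot: [-0.0, 0.465, 0.885, -0.0]
wrist_force: [0.9, 0.0, -0.2]
opening: 0.996
```

>>> arm_command --pt "-0.041 0.003 -0.005 0 0 7.8 0.085" --pt "-0.081 0.007 -0.01 0 0 15.6 0.085" --pt "-0.122 0.011 -0.015 0 0 23.5 0.085" --pt "-0.163 0.014 -0.021 0 0 31.3 0.085" --pt "-0.203 0.018 -0.026 0 0 39.1 0.085"

```text
time_s: 1.15
eef_pos: [0.4207, 0.2388, 0.3551]
eef_rot: [0.0, 0.735, 0.678, 0.0]
wrist_force: [0.4, -0.3, 0.2]
opening: 0.995
```

>>> arm_command --pt "0 0 0 0 0 0 0.085" --pt "0 0 0 0 0 0 0.085" --pt "0 0 0 0 0 0 0.085" --pt "0 0 0 0 0 0 0.085" --pt "0 0 0 0 0 0 0.085"

```text
time_s: 1.65
eef_pos: [0.4193, 0.2412, 0.3547]
eef_rot: [-0.0, 0.732, 0.681, -0.0]
wrist_force: [0.2, 0.1, 0.3]
opening: 0.992
```

```bash
cat > look.py <<'E'
from h import *
import sys
o=ctrl.get_obs();print('t',round(o["time_s"],2),'tcp',np.round(o["eef_pos"],4),'z',np.round(rot(o["eef_rot"]),3).tolist(),'F',np.round(o["wrist_force"],1),'open',round(o["opening"],3))
cams=sys.argv[2].split(',')
for n in cams:
    p,P,hsv=cloud(n);cv2.imwrite(f"pics/{sys.argv[1]}_{n}.png",p[:,:,::-1]);np.savez(f"{sys.argv[1]}_{n}.npz",p=p,P=P)
E
python3 look.py a wrist; python3 - <<'E'
from h import *
z=np.load("a_wrist.npz");p,P=z["p"],z["P"];hsv=cv2.cvtColor(p,cv2.COLOR_RGB2HSV);x,y,h=np.moveaxis(P,-1,0)
ws=(x>.2)&(x<.95)&(y>-.5)&(y<.6)
for t,m in dict(red=(col(hsv,0,6,140)|col(hsv,174,180,140))&(h>.04),yellow=col(hsv,20,32,150)&(h>.045)&(h<.11),tan=col(hsv,8,19,60,100)&(h>.06),green=col(hsv,50,75,120,40)&(h>.029)&(h<.05),table=(h<.02)&(hsv[...,1]<60)).items():
    for b,a,c in blobs(ws&m,40):
        q=P[b];q=q[np.isfinite(q[:,2])];print(t,a,np.round(c),rect(q),'z',np.round(np.percentile(q[:,2],[2,50,98]),3))
E
```

```text
t 1.65 tcp [0.4193 0.2412 0.3547] z [[0.072, 0.997, -0.0], [0.997, -0.072, 0.0], [-0.0, -0.0, -1.0]] F [0.2 0.1 0.3] open 0.992
red 1471 [416. 232.] (array([497.5, 222.6]), (65, 17), 86.4) z [0.137 0.143 0.145]
red 150 [307. 282.] (array([398.7, 147.5]), (23, 7), 85.3) z [0.052 0.059 0.061]
red 120 [308. 343.] (array([393.1,  68. ]), (23, 7), 84.8) z [0.053 0.06  0.061]
red 102 [309. 391.] (array([387.5, -11.3]), (23, 8), 81.9) z [0.041 0.059 0.061]
yellow 62 [314. 277.] (array([405.4, 148.3]), (22, 7), 70.0) z [0.046 0.051 0.053]
yellow 682 [350. 339.] (array([446.2,  64.8]), (96, 23), -3.3) z [0.046 0.059 0.073]
yellow 79 [421. 347.] (array([526.2,  61.2]), (29, 9), -50.8) z [0.07  0.081 0.088]
yellow 50 [352. 350.] (array([444.1,  58.2]), (21, 9), 3.6) z [0.06  0.063 0.066]
yellow 742 [348. 391.] (array([439.8, -15.2]), (95, 24), -4.3) z [0.046 0.06  0.074]
yellow 134 [415. 395.] (array([521.3, -13. ]), (26, 8), -4.0) z [0.07  0.079 0.086]
tan 3731 [360. 295.] (array([453.1, 145.4]), (89, 48), -4.2) z [0.066 0.094 0.107]
tan 1305 [445. 296.] (array([515.1, 189.2]), (150, 66), -68.2) z [0.09  0.113 0.301]
green 560 [226.  48.] (array([329. , 395.2]), (145, 58), 71.0) z [0.029 0.033 0.035]
green 987 [355. 108.] (array([434.4, 371. ]), (215, 130), 5.7) z [0.029 0.033 0.035]
table 110798 [389. 192.] (array([574.3, 138. ]), (772, 706), -1.9) z [-0.003 -0.001  0.001]
table 1677 [518.  26.] (array([679.9, 434.4]), (65, 64), 72.7) z [-0.003 -0.002  0.   ]
table 45 [335. 353.] (array([423.9,  17.5]), (60, 4), -13.8) z [0.009 0.011 0.013]
table 2384 [497. 447.] (array([ 724.3, -290.8]), (274, 99), -63.3) z [-0.002 -0.001  0.007]
```

View pics/a_wrist.png

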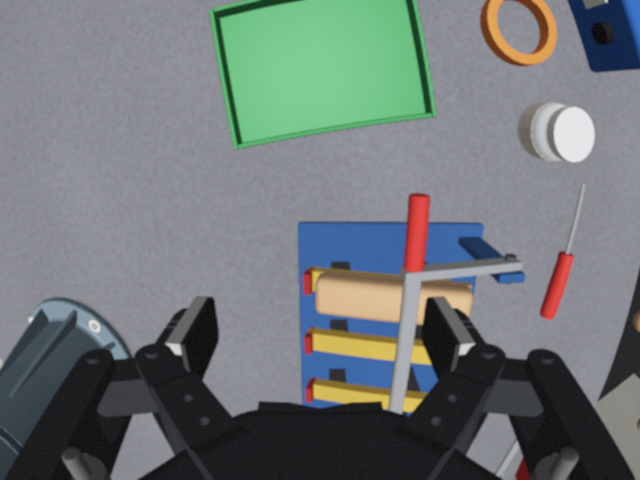

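Grip at pixel (416,232), tan pad on ridge 1 (360,295)–(445,296), bar slightly raised (~0.15 rad), ridges 2–3 free, tray empty.

```bash
cat > bar.py <<'E'
from h import *
H=np.array([.6013,.2195,.120]);a=np.radians(YAW);SX=np.array([np.cos(a),np.sin(a),0]);Z=np.array([0,0,1.])
def G(th,r=.105): return H+r*(-np.cos(th)*SX+np.sin(th)*Z)
def d(t): t=np.radians(t);return -np.sin(t)*SX-np.cos(t)*Z   # tool z for tilt t
E
python3 - <<'E'
from bar import *
g=G(.153);t=-60
plan([(g-.10*d(t),-4.3,t,.06,1),(g,-4.3,t,.06,0)],settle=1)
E
```

```text
[[-0.001,-0.007,0.018,-7.5,-0.0,0.0,0.06],[-0.002,-0.014,0.035,-15.0,-0.0,0.0,0.06],[-0.003,-0.02,0.053,-22.5,-0.0,0.1,0.06],[-0.004,-0.027,0.071,-30.0,-0.0,0.1,0.06],[-0.005,-0.034,0.089,-37.5,-0.0,0.1,0.06]]
[[-0.001,-0.016,0.01,-7.5,-0.0,-0.0,0.06],[-0.002,-0.032,0.02,-15.0,-0.1,-0.0,0.06],[-0.003,-0.048,0.03,-22.5,-0.1,0.0,0.06],[-0.003,-0.048,0.03,-22.5,-0.1,0.0,0.06],[-0.003,-0.035,0.06,-22.5,-0.1,0.0,0.06]]
[[0.0,-0.0,0.034,-0.0,0.0,0.0,0.06],[0.0,-0.0,0.067,-0.0,0.0,0.0,0.06],[0.0,-0.0,0.067,-0.0,0.0,0.0,0.06],[0.0,-0.0,0.067,-0.0,0.0,0.0,0.06],[0.0,-0.0,0.067,-0.0,0.0,0.0,0.06]]
```

>>> arm_command --pt "-0.001 -0.007 0.018 -7.5 0 0 0.06" --pt "-0.002 -0.014 0.035 -15 0 0 0.06" --pt "-0.003 -0.02 0.053 -22.5 0 0.1 0.06" --pt "-0.004 -0.027 0.071 -30 0 0.1 0.06" --pt "-0.005 -0.034 0.089 -37.5 0 0.1 0.06"

```text
time_s: 2.2
eef_pos: [0.385, 0.2387, 0.2661]
eef_rot: [0.237, 0.693, 0.644, 0.222]
wrist_force: [1.6, -1.6, 0.2]
opening: 0.702
```

>>> arm_command --pt "-0.001 -0.016 0.01 -7.5 0 0 0.06" --pt "-0.002 -0.032 0.02 -15 -0.1 0 0.06" --pt "-0.003 -0.048 0.03 -22.5 -0.1 0 0.06" --pt "-0.003 -0.048 0.03 -22.5 -0.1 0 0.06" --pt "-0.003 -0.048 0.03 -22.5 -0.1 0 0.06"

```text
time_s: 2.7
eef_pos: [0.3544, 0.2003, 0.2688]
eef_rot: [0.338, 0.642, 0.605, 0.33]
wrist_force: [0.2, 0.2, 0.9]
opening: 0.705
```

>>> arm_command --pt "0 0.013 0.03 0 0 0 0.06" --pt "0 0.013 0.03 0 0 0 0.06" --pt "0 0.013 0.03 0 0 0 0.06" --pt "0 0.013 0.03 0 0 0 0.06" --pt "0 0.013 0.03 0 0 0 0.06"

```text
time_s: 3.2
eef_pos: [0.3865, 0.1963, 0.268]
eef_rot: [0.334, 0.643, 0.607, 0.328]
wrist_force: [-0.1, -1.0, -0.1]
opening: 0.704
```

```bash
python3 look.py b wrist; python3 - <<'E'
from bar import *
g=G(.153);t=-60
o=ctrl.get_obs();r=rot(o["eef_rot"]);print('grip in tool',np.round(r.T@(g-np.array(o["eef_pos"])),4))
z=np.load("b_wrist.npz");p,P=z["p"],z["P"];hsv=cv2.cvtColor(p,cv2.COLOR_RGB2HSV)
for b,a,c in blobs((col(hsv,0,6,140)|col(hsv,174,180,140))&(P[...,2]>.1),100):
    q=P[b];q=q[np.isfinite(q[:,2])];print(a,c,rect(q),'tool frame median',np.round(r.T@(np.median(q,0)-np.array(o["eef_pos"])),4),np.round(np.percentile(q[:,2],[2,50,98]),3))
print('approach');plan([(g,-4.3,t,.06,0)])
E
```

```text
t 3.2 tcp [0.3865 0.1963 0.268 ] z [[0.049, 0.561, 0.826], [0.999, -0.041, -0.032], [0.016, 0.826, -0.563]] F [-0.1 -1.  -0.1] open 0.704
grip in tool [ 0.0342 -0.048   0.1653]
2485 [248.13279678 193.91227364] (array([496.4, 222.4]), (65, 16), 86.3) tool frame median [ 0.0308 -0.0461  0.1582] [0.133 0.141 0.145]
approach
[[0.012,-0.017,0.037,-1.4,-0.6,-0.0,0.06],[0.024,-0.035,0.074,-2.8,-1.2,-0.0,0.06],[0.036,-0.052,0.111,-4.3,-1.8,-0.0,0.06],[0.036,-0.052,0.111,-4.3,-1.8,-0.0,0.06],[0.036,-0.052,0.111,-4.3,-1.8,-0.0,0.06]]
```

```bash
python3 - <<'E'
from bar import *
print(np.round(ctrl.get_obs()["q"],2))
g=G(.153);t=-35
plan([(g-.09*d(t),-4.3,t,.06,2)],settle=0)
E
```

```text
[ 0.4  -0.4   2.45 -1.14  0.39  1.38]
[[0.013,0.001,0.01,6.9,-0.6,0.1,0.06],[0.026,0.002,0.02,13.8,-1.1,0.3,0.06],[0.038,0.003,0.031,20.7,-1.7,0.4,0.06],[0.038,0.003,0.031,20.7,-1.7,0.4,0.06],[0.038,0.003,0.031,20.7,-1.7,0.4,0.06]]
```

>>> arm_command --pt "0.013 0.001 0.01 6.9 -0.6 0.1 0.06" --pt "0.026 0.002 0.02 13.8 -1.1 0.3 0.06" --pt "0.038 0.003 0.031 20.7 -1.7 0.4 0.06" --pt "0.038 0.003 0.031 20.7 -1.7 0.4 0.06" --pt "0.038 0.003 0.031 20.7 -1.7 0.4 0.06"

```text
time_s: 3.75
eef_pos: [0.4165, 0.2329, 0.254]
eef_rot: [0.221, 0.699, 0.648, 0.205]
wrist_force: [0.0, 0.0, -1.2]
opening: 0.702
```

```bash
python3 - <<'E'
from bar import *
o=ctrl.get_obs();print(np.round(o["q"],2),o["eef_pos"])
g=G(.153);t=-35
plan([(g-.09*d(t),-4.3,t,.06,3),(g,-4.3,t,.06,2)],settle=0)
E
```

```text
[ 0.4  -0.2   2.19 -0.45  0.64  0.77] [0.41649613 0.23288948 0.25404828]
[[0.001,-0.001,-0.001,0.1,0.0,-0.0,0.06],[0.001,-0.001,-0.001,0.1,0.0,-0.0,0.06],[0.001,-0.001,-0.001,0.1,0.0,-0.0,0.06],[0.001,-0.001,-0.001,0.1,0.0,-0.0,0.06],[0.001,-0.001,0.029,0.1,0.0,-0.0,0.06]]
[[-0.0,0.0,0.03,0.0,0.0,-0.0,0.06],[-0.0,0.0,0.06,0.0,0.0,-0.0,0.06],[-0.0,0.0,0.06,0.0,0.0,-0.0,0.06],[-0.0,0.0,0.06,0.0,0.0,-0.0,0.06],[-0.0,0.0,0.06,0.0,0.0,-0.0,0.06]]
```

>>> arm_command --pt "0.001 -0.001 0.03 0 0 0 0.06" --pt "0.001 -0.001 0.06 0 0 0 0.06" --pt "0.001 -0.001 0.089 0 0 0 0.06" --pt "0.001 -0.001 0.089 0 0 0 0.06" --pt "0.001 -0.001 0.089 0 0 0 0.06"

```text
time_s: 4.25
eef_pos: [0.4651, 0.2296, 0.18]
eef_rot: [0.221, 0.699, 0.648, 0.204]
wrist_force: [1.0, -0.1, 0.5]
opening: 0.702
```

>>> arm_command --pt "0 0 0 0 0 0 0.0" --pt "0 0 0 0 0 0 0.0" --pt "0 0 0 0 0 0 0.0" --pt "0 0 0 0 0 0 0.0" --pt "0 0 0 0 0 0 0.0"

```text
time_s: 4.75
eef_pos: [0.4664, 0.2305, 0.1814]
eef_rot: [0.221, 0.699, 0.648, 0.206]
wrist_force: [-5.6, 2.0, 4.5]
opening: 0.189
```

```bash
python3 - <<'E'
from bar import *
o=ctrl.get_obs();print(np.round(o["q"],2),o["eef_pos"],o["wrist_force"],o["opening"])
g=G(.153);t=-35
r=rot(o["eef_rot"]);gp=np.array(o["eef_pos"])+.054*r[:,2];e=gp-g;print('err',np.round(e,4))
n=14;w=[]
for k in range(1,n+1):
    th=.153+(1.87-.153)*k/n; w.append((G(th)+e*(1-k/n),-4.3,t+np.degrees(th-.153),0.0,0))
plan(w,settle=1,mm=60,deg=9)
E
```

```text
[ 0.34  0.04  2.15 -0.57  0.44  0.88] [0.46641831 0.23046412 0.1814059 ] [-5.60733335  2.02980662  4.51744904] 0.18862402885105745
err [-0.0004  0.0009  0.0012]
[[0.0,0.016,-0.008,7.2,-0.1,-0.1,0.0],[-0.0,0.033,-0.014,14.2,-0.1,-0.1,0.0],[-0.0,0.051,-0.018,21.2,-0.1,-0.0,0.0],[-0.0,0.069,-0.02,28.3,-0.1,-0.0,0.0],[-0.0,0.087,-0.02,35.3,-0.1,-0.0,0.0]]
[[-0.0,0.016,-0.008,7.0,0.0,-0.0,0.0],[-0.0,0.033,-0.014,14.0,-0.0,-0.0,0.0],[-0.0,0.051,-0.018,21.1,-0.0,-0.0,0.0],[-0.0,0.069,-0.02,28.1,-0.0,-0.0,0.0],[-0.0,0.087,-0.02,35.1,-0.0,-0.0,0.0]]
[[-0.0,0.016,-0.008,7.0,-0.0,-0.0,0.0],[-0.0,0.033,-0.014,14.1,-0.0,-0.0,0.0],[-0.001,0.051,-0.018,21.1,-0.0,-0.0,0.0],[-0.001,0.069,-0.02,28.1,-0.0,-0.0,0.0],[-0.001,0.069,-0.02,28.1,-0.0,-0.0,0.0]]
```

>>> arm_command --pt "0 0.016 -0.008 7.2 0 0 0" --pt "0 0.033 -0.014 14.2 0 0 0" --pt "0 0.051 -0.018 21.2 0 0 0" --pt "0 0.069 -0.02 28.3 0 0 0" --pt "0 0.087 -0.02 35.3 0 0 0"

```text
time_s: 5.25
eef_pos: [0.5242, 0.2245, 0.2462]
eef_rot: [-0.005, 0.734, 0.68, -0.006]
wrist_force: [-1.2, -3.9, -10.1]
opening: 0.189
```

>>> arm_command --pt "0 0.016 -0.008 7 0 0 0" --pt "0 0.033 -0.014 14 0 0 0" --pt "0 0.051 -0.018 21.1 0 0 0" --pt "0 0.069 -0.02 28.1 0 0 0" --pt "0 0.069 -0.02 28.1 0 0 0"

```text
time_s: 5.75
eef_pos: [0.5943, 0.2194, 0.2679]
eef_rot: [-0.186, 0.71, 0.657, -0.172]
wrist_force: [-16.0, -4.4, 21.6]
opening: 0.189
```

```bash
python3 - <<'E'
from bar import *
o=ctrl.get_obs();print(np.round(o["q"],2),o["eef_pos"],o["wrist_force"],o["opening"])
r=rot(o["eef_rot"]);gp=np.array(o["eef_pos"])+.054*r[:,2];v=gp-H;th=np.arctan2(v[2],-v@SX);print('th',th,'r',np.hypot(v[2],v@SX))
tilt=np.degrees(np.arctan2(-r[:,2]@SX,-r[2,2]));print('tilt',tilt)
n=6;w=[]
for k in range(1,n+1):
    a=th+(1.88-th)*k/n; w.append((G(a),-4.3,tilt+np.degrees(a-th)*.8,0.0,0))
plan(w,settle=2,mm=60,deg=9)
E
```

```text
[0.13 0.61 1.17 0.1  1.86 0.21] [0.5942507  0.21941213 0.26788679] [-15.97150168  -4.43010307  21.55268956] 0.1890872469376329
th 1.250148836624415 r 0.10622675981302639
tilt 29.33790190891165
[[0.001,0.013,-0.007,4.8,-0.0,-0.1,0.0],[0.001,0.026,-0.013,9.6,-0.0,-0.1,0.0],[0.001,0.04,-0.018,14.4,-0.0,-0.1,0.0],[0.001,0.054,-0.022,19.2,-0.0,-0.1,0.0],[0.001,0.069,-0.024,24.1,-0.0,-0.1,0.0]]
[[-0.0,0.013,-0.007,4.8,-0.0,0.0,0.0],[-0.0,0.013,-0.007,4.8,-0.0,0.0,0.0],[-0.0,0.013,-0.007,4.8,-0.0,0.0,0.0],[-0.0,0.013,-0.007,4.8,-0.0,0.0,0.0],[-0.0,0.013,-0.007,4.8,-0.0,0.0,0.0]]
```

>>> arm_command --pt "0 0.013 -0.006 4.8 0 0 0" --pt "0 0.026 -0.012 9.6 0 0 0" --pt "0 0.04 -0.017 14.4 0 0 0" --pt "0 0.054 -0.021 19.2 0 0 0" --pt "0 0.067 -0.023 24 0 0 0"

```text
time_s: 6.25
eef_pos: [0.6642, 0.2143, 0.2582]
eef_rot: [-0.326, 0.657, 0.609, -0.302]
wrist_force: [-8.3, 0.6, 11.5]
opening: 0.183
```

>>> arm_command --pt "0 0.01 -0.004 3 0 0 0" --pt "0 0.01 -0.004 3 0 0 0" --pt "0 0.01 -0.004 3 0 0 0.03" --pt "0 0.01 -0.004 3 0 0 0.05" --pt "0 0.01 -0.004 3 0 0 0.05"

```text
time_s: 6.75
eef_pos: [0.6737, 0.2142, 0.2489]
eef_rot: [-0.341, 0.649, 0.602, -0.316]
wrist_force: [0.4, -0.5, 0.1]
opening: 0.589
```

```bash
python3 look.py c side,wrist; python3 - <<'E'
from bar import *
o=ctrl.get_obs();print(np.round(o["q"],2))
r=rot(o["eef_rot"]);gp=np.array(o["eef_pos"])+.054*r[:,2];v=gp-H;th=np.arctan2(v[2],-v@SX);print('th',th,'r',np.hypot(v[2],v@SX))
for n in("side","wrist"):
    z=np.load(f"c_{n}.npz");p,P=z["p"],z["P"];hsv=cv2.cvtColor(p,cv2.COLOR_RGB2HSV)
    for b,a,c in blobs((col(hsv,0,6,140)|col(hsv,174,180,140))&(P[...,2]>.15)&(P[...,2]<.26)&(P[...,0]<.72),15):
        q=P[b];q=q[np.isfinite(q[:,2])];print(n,a,c,rect(q),np.round(np.percentile(q[:,2],[2,50,98]),3))
    m=(hsv[...,1]<60)&(P[...,2]>.13)&(P[...,2]<.26)&(P[...,0]>.55)&(P[...,0]<.68)&(P[...,1]>-.2)&(P[...,1]<.17)
    for b,a,c in blobs(m,80):
        q=P[b];v=q-H;print(n,'bar',a,c,np.round(np.nanmedian(v@SX),4),np.round(np.nanmedian(v[:,2]),4),np.nanmax(q[:,2]))
E
```

```text
t 6.75 tcp [0.6737 0.2142 0.2489] z [[0.076, 0.567, -0.82], [0.997, -0.043, 0.063], [0.001, -0.823, -0.568]] F [ 0.4 -0.5  0.1] open 0.589
[0.09 1.08 0.59 0.21 2.43 0.26]
th 1.8487601776613298 r 0.10228738929837211
side 64 [279.09375  100.234375] (array([502.7, 607.6]), (57, 20), 75.4) [0.166 0.181 0.188]
side 67 [354.97014925 149.94029851] (array([624.2, 204.2]), (44, 16), 86.1) [0.224 0.23  0.233]
side bar 1050 [382.59714286 225.91904762] 0.0214 0.1084 0.23576436383231147
wrist 6375 [308.5705098  328.02776471] (array([649.6, 212.6]), (66, 53), 89.0) [0.216 0.225 0.23 ]
```

>>> arm_command --pt "0 0 0 0 0 0 0" --pt "0 0 0 0 0 0 0" --pt "0 0 0 0 0 0 0" --pt "0 0.002 -0.001 0.7 0 0 0" --pt "0 0.003 -0.002 1.3 0 0 0"

```text
time_s: 7.35
eef_pos: [0.6768, 0.2141, 0.2509]
eef_rot: [-0.349, 0.645, 0.599, -0.323]
wrist_force: [-3.3, -0.5, 5.7]
opening: 0.19
```

>>> arm_command --pt "0 0.001 -0.001 0.5 0 0 0" --pt "0 0.001 -0.001 0.5 0 0 0" --pt "0 0.001 -0.001 0.5 0 0 0.03" --pt "0 0.001 -0.001 0.5 0 0 0.05" --pt "0 0.001 -0.001 0.5 0 0 0.05"

```text
time_s: 7.85
eef_pos: [0.6785, 0.2139, 0.2478]
eef_rot: [-0.351, 0.644, 0.597, -0.325]
wrist_force: [-0.9, -0.4, 0.1]
opening: 0.586
```

```bash
python3 look.py c2 side; python3 - <<'E'
from bar import *
o=ctrl.get_obs();r=rot(o["eef_rot"]);gp=np.array(o["eef_pos"])+.054*r[:,2];v=gp-H;th=np.arctan2(v[2],-v@SX);print('th',th,'r',np.hypot(v[2],v@SX))
for n in("side",):
    z=np.load(f"c2_{n}.npz");p,P=z["p"],z["P"];hsv=cv2.cvtColor(p,cv2.COLOR_RGB2HSV)
    m=(hsv[...,1]<60)&(P[...,2]>.13)&(P[...,2]<.26)&(P[...,0]>.55)&(P[...,0]<.68)&(P[...,1]>-.2)&(P[...,1]<.17)
    for b,a,c in blobs(m,80):
        q=P[b];v=q-H;print(n,'bar',a,c,np.round(np.nanmedian(v@SX),4),np.round(np.nanmedian(v[:,2]),4),np.nanmax(q[:,2]))
# withdraw, then go above the tan pad with jaws across it
t=np.degrees(np.arctan2(-r[:,2]@SX,-r[2,2]));print(t)
plan([(gp-.08*r[:,2],-4.3,t,.06,0),((.56,.21,.32),-4.3,5,.06,0),((.47,.19,.30),85.7,-15,.085,0)],settle=2)
E
```

```text
t 7.85 tcp [0.6785 0.2139 0.2478] z [[0.076, 0.541, -0.837], [0.997, -0.041, 0.064], [0.001, -0.84, -0.543]] F [-0.9 -0.4  0.1] open 0.586
th 1.8854919047085987 r 0.10361000312391155
side bar 1057 [384.50520341 226.30842006] 0.0265 0.107 0.23414751849628423
57.128762890067144
[[0.0,0.0,-0.04,0.0,-0.0,0.0,0.06],[0.0,0.0,-0.08,0.0,-0.1,0.0,0.06],[-0.002,-0.024,-0.065,-7.4,-0.1,0.0,0.06],[-0.004,-0.048,-0.05,-14.9,-0.1,0.0,0.06],[-0.005,-0.072,-0.034,-22.3,-0.1,-0.0,0.06]]
[[-0.002,-0.027,0.005,-7.5,0.0,0.0,0.06],[-0.004,-0.055,0.01,-14.9,0.0,0.0,0.06],[-0.006,-0.083,0.015,-22.4,0.0,0.0,0.06],[-0.008,-0.111,0.02,-29.8,0.0,0.0,0.06],[-0.01,-0.117,0.027,-31.1,-3.2,-6.9,0.085]]
[[-0.001,-0.009,0.002,-1.3,-1.3,-7.4,0.085],[-0.002,-0.018,0.004,-2.6,-2.6,-14.8,0.085],[-0.003,-0.027,0.007,-3.9,-3.9,-22.3,0.085],[-0.004,-0.036,0.009,-5.2,-5.2,-29.7,0.085],[-0.005,-0.045,0.011,-6.5,-6.5,-37.1,0.085]]
[[0.005,-0.008,0.002,-1.3,-1.3,-7.4,0.085],[0.01,-0.016,0.003,-2.6,-2.7,-14.8,0.085],[0.015,-0.024,0.004,-3.9,-4.0,-22.2,0.085],[0.02,-0.032,0.005,-5.2,-5.3,-29.7,0.085],[0.024,-0.04,0.006,-6.6,-6.6,-37.1,0.085]]
[[0.009,-0.003,0.0,-1.3,-1.3,-7.4,0.085],[0.009,-0.003,0.0,-1.3,-1.3,-7.4,0.085],[0.009,-0.003,0.0,-1.3,-1.3,-7.4,0.085],[0.009,-0.003,0.0,-1.3,-1.3,-7.4,0.085],[0.009,-0.003,0.0,-1.3,-1.3,-7.4,0.085]]
```

>>> arm_command --pt "0 0 -0.04 0 0 0 0.06" --pt "0 0 -0.08 0 0 0 0.06" --pt "-0.002 -0.024 -0.065 -7.4 0 0 0.06" --pt "-0.004 -0.048 -0.05 -14.9 0 0 0.06" --pt "-0.005 -0.072 -0.034 -22.3 0 0 0.06"

```text
time_s: 8.4
eef_pos: [0.6761, 0.2092, 0.3217]
eef_rot: [-0.233, 0.696, 0.644, -0.215]
wrist_force: [1.2, 0.6, 1.1]
opening: 0.703
```

>>> arm_command --pt "-0.002 -0.027 0.005 -7.5 0 0 0.06" --pt "-0.004 -0.055 0.01 -14.9 0 0 0.06" --pt "-0.006 -0.083 0.015 -22.4 0 0 0.06" --pt "-0.008 -0.111 0.02 -29.8 0 0 0.06" --pt "-0.01 -0.117 0.027 -31.1 -3.2 -6.9 0.085"

```text
time_s: 8.9
eef_pos: [0.5627, 0.2091, 0.3781]
eef_rot: [-0.031, 0.686, 0.726, -0.037]
wrist_force: [0.6, 1.0, 0.6]
opening: 0.853
```

>>> arm_command --pt "-0.001 -0.009 0.002 -1.3 -1.3 -7.4 0.085" --pt "-0.002 -0.018 0.004 -2.6 -2.6 -14.8 0.085" --pt "-0.003 -0.027 0.007 -3.9 -3.9 -22.3 0.085" --pt "-0.004 -0.036 0.009 -5.2 -5.2 -29.7 0.085" --pt "-0.005 -0.045 0.011 -6.5 -6.5 -37.1 0.085"

```text
time_s: 9.4
eef_pos: [0.5194, 0.201, 0.3678]
eef_rot: [0.034, 0.416, 0.908, -0.025]
wrist_force: [0.0, -0.1, -1.0]
opening: 0.991
```

>>> arm_command --pt "0.005 -0.008 0.002 -1.3 -1.3 -7.4 0.085" --pt "0.01 -0.016 0.003 -2.6 -2.7 -14.8 0.085" --pt "0.015 -0.024 0.004 -3.9 -4 -22.2 0.085" --pt "0.02 -0.032 0.005 -5.2 -5.3 -29.7 0.085" --pt "0.024 -0.04 0.006 -6.6 -6.6 -37.1 0.085"

```text
time_s: 9.9
eef_pos: [0.4736, 0.1929, 0.3606]
eef_rot: [0.1, 0.101, 0.99, -0.007]
wrist_force: [0.6, -0.5, 0.3]
opening: 0.997
```

>>> arm_command --pt "0.009 -0.003 0 -1.3 -1.3 -7.4 0.085" --pt "0.009 -0.003 0 -1.3 -1.3 -7.4 0.085" --pt "0.009 -0.003 0 -1.3 -1.3 -7.4 0.085" --pt "0.009 -0.003 0 -1.3 -1.3 -7.4 0.085" --pt "0.009 -0.003 0 -1.3 -1.3 -7.4 0.085"

```text
time_s: 10.4
eef_pos: [0.4654, 0.1918, 0.3588]
eef_rot: [0.111, 0.039, 0.993, -0.003]
wrist_force: [1.1, 0.1, -0.1]
opening: 0.999
```

```bash
python3 look.py d wrist; cat > meas.py <<'E'
from bar import *
import sys
n=sys.argv[1];z=np.load(n+".npz");p,P=z["p"],z["P"];hsv=cv2.cvtColor(p,cv2.COLOR_RGB2HSV);x,y,h=np.moveaxis(P,-1,0)
ws=(x>.2)&(x<.95)&(y>-.5)&(y<.6)
for t,m in dict(red=(col(hsv,0,6,140)|col(hsv,174,180,140))&(h>.04)&(h<.075)&(x<.45),yellow=col(hsv,20,32,150)&(h>.045)&(h<.11)&(x<.6),tan=col(hsv,8,19,60,100)&(h>.015)&(h<.15)&(x<.62)&(y>-.2),green=col(hsv,50,75,120,40)&(h>.029)&(h<.05)&(y>.2),black=(hsv[...,2]<60)&(h>.022)&(h<.13)&(x>.3)).items():
    for b,a,c in blobs(ws&m,40 if t!='black' else 300):
        q=P[b];q=q[np.isfinite(q[:,2])];print(t,a,np.round(c),rect(q),'z',np.round(np.percentile(q[:,2],[2,50,98]),3))
E
python3 meas.py d_wrist
```

```text
t 10.4 tcp [0.4654 0.1918 0.3588] z [[-0.972, 0.079, 0.219], [0.078, 0.997, -0.015], [-0.22, 0.002, -0.976]] F [ 1.1  0.1 -0.1] open 0.999
red 198 [265.  67.] (array([398.3, 147.2]), (23, 7), 85.2) z [0.057 0.059 0.061]
red 169 [184.  74.] (array([392.7,  67.8]), (24, 7), 85.5) z [0.056 0.059 0.061]
red 152 [115.  84.] (array([386.5, -11.9]), (24, 7), 85.4) z [0.048 0.059 0.061]
red 110 [58. 95.] (array([381. , -91.1]), (23, 7), 86.0) z [0.051 0.059 0.061]
yellow 47 [268.  73.] (array([404.8, 147.3]), (22, 6), 73.3) z [0.049 0.051 0.053]
yellow 616 [200. 146.] (array([469.1,  72.6]), (145, 22), 4.4) z [0.047 0.065 0.086]
yellow 815 [131. 154.] (array([463.7,  -7.9]), (146, 22), 2.8) z [0.046 0.065 0.085]
yellow 889 [ 73. 160.] (array([458.8, -87.9]), (147, 21), 2.4) z [0.046 0.065 0.085]
tan 48 [198.  79.] (array([404.9,  77.9]), (21, 9), 16.4) z [0.039 0.045 0.06 ]
tan 5422 [258. 153.] (array([483.3, 138.2]), (153, 41), -4.2) z [0.083 0.098 0.123]
tan 46 [71. 97.] (array([392.6, -82. ]), (21, 2), -4.1) z [0.039 0.043 0.058]
green 1788 [479. 110.] (array([436., 384.]), (210, 159), 5.7) z [0.029 0.033 0.035]
black 1219 [  6. 141.] (array([ 407.3, -225.9]), (158, 37), -22.9) z [0.022 0.03  0.033]
black 889 [618. 166.] (array([511.4, 559.1]), (71, 4), 8.5) z [0.024 0.063 0.102]
black 333 [ 90. 195.] (array([510.5, -95.5]), (23, 10), 21.6) z [0.023 0.042 0.061]
black 359 [  7. 274.] (array([ 626.8, -370.2]), (70, 37), 5.7) z [0.023 0.03  0.032]
```

View pics/d_wrist.png

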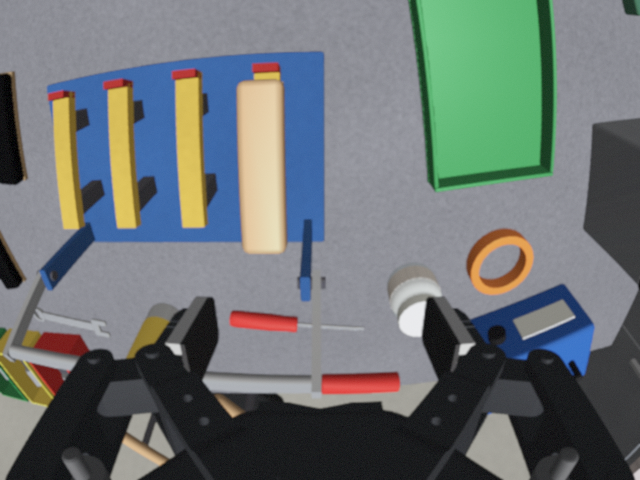

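Tan pad at pixels (240–285, 80–255), well on ridge 1; bar well back; all four ridges' red stops clearly seen.

```bash
sed -i 's/^YAW=.*/YAW=-4.2/' h.py; cat >> bar.py <<'E'
N=-np.sin(np.radians(15))*SX+np.cos(np.radians(15))*Z; UX=np.cos(np.radians(15))*SX+np.sin(np.radians(15))*Z
E
python3 - <<'E'
from bar import *
c=np.array([.4875,.138,.088])+.006*N
plan([(c+.06*N,85.8,-15,.075,1),(c,85.8,-15,.075,2)],settle=0)
E
```

```text
[[0.01,-0.013,0.037,0.0,-0.6,-0.1,0.075],[0.019,-0.026,0.075,0.0,-1.2,-0.2,0.075],[0.029,-0.039,0.112,0.0,-1.7,-0.3,0.075],[0.039,-0.052,0.15,0.1,-2.3,-0.3,0.075],[0.039,-0.052,0.15,0.1,-2.3,-0.3,0.075]]
[[-0.0,-0.0,0.03,-0.0,-0.0,-0.0,0.075],[-0.0,-0.0,0.06,-0.0,-0.0,-0.0,0.075],[-0.0,-0.0,0.06,-0.0,-0.0,-0.0,0.075],[-0.0,-0.0,0.06,-0.0,-0.0,-0.0,0.075],[-0.0,-0.0,0.06,-0.0,-0.0,-0.0,0.075]]
```

>>> arm_command --pt "0.01 -0.013 0.037 0 -0.6 -0.1 0.075" --pt "0.019 -0.026 0.075 0 -1.2 -0.2 0.075" --pt "0.029 -0.039 0.112 0 -1.7 -0.3 0.075" --pt "0.039 -0.052 0.15 0.1 -2.3 -0.3 0.075" --pt "0.039 -0.052 0.15 0.1 -2.3 -0.3 0.075"

```text
time_s: 10.95
eef_pos: [0.452, 0.1394, 0.1982]
eef_rot: [0.125, 0.037, 0.991, -0.006]
wrist_force: [0.2, 0.5, -0.1]
opening: 0.878
```

>>> arm_command --pt "0 0 0.03 0 0 0 0.075" --pt "0 0 0.06 0 0 0 0.075" --pt "0 0 0.06 0 0 0 0.075" --pt "0 0 0.06 0 0 0 0.03" --pt "0 0 0.06 0 0 0 0.03"

```text
time_s: 11.45
eef_pos: [0.4728, 0.1399, 0.148]
eef_rot: [0.132, 0.036, 0.991, -0.005]
wrist_force: [-0.7, -0.6, 0.1]
opening: 0.55
```

>>> arm_command --pt "0 0 0 0 0 0 0.03" --pt "0 0 0 0 0 0 0.03" --pt "0 0 0 0 0 0 0.03" --pt "0 0 0 0 0 0 0.03" --pt "0 0 0 0 0 0 0.03"

```text
time_s: 11.95
eef_pos: [0.4727, 0.1398, 0.1483]
eef_rot: [0.133, 0.036, 0.99, -0.005]
wrist_force: [-1.4, 1.0, 5.8]
opening: 0.482
```

```bash
python3 look.py e side; python3 - <<'E'
from bar import *
z=np.load("e_side.npz");p,P=z["p"],z["P"];hsv=cv2.cvtColor(p,cv2.COLOR_RGB2HSV);h=P[...,2];m=col(hsv,50,75,120,40)&(h>.028)&(h<.05)&(P[...,1]>.2)
print(rect(P[m]))
o=ctrl.get_obs();g=np.array(o["eef_pos"])+.054*rot(o["eef_rot"])[:,2];print(g,o["opening"])
plan([(g+.06*Z,85.8,-15,.03,0),((.48,.22,.17),89,-8,.03,0),((.434,.384,.13),95.8,0,.03,0)],settle=2)
E
```

```text
t 11.95 tcp [0.4727 0.1398 0.1483] z [[-0.962, 0.072, 0.263], [0.07, 0.997, -0.019], [-0.263, -0.0, -0.965]] F [-1.4  1.   5.8] open 0.482
(array([310.4, 460. ]), (530, 193), -47.9)
[0.48691757 0.1388322  0.09622389] 0.48068722644312767
[[-0.008,0.0,-0.029,0.0,0.1,0.0,0.03],[-0.016,0.0,-0.058,0.0,0.3,0.0,0.03],[-0.015,0.04,-0.066,-0.1,3.8,-1.6,0.03],[-0.014,0.08,-0.074,-0.2,7.3,-3.2,0.03],[0.001,0.121,-0.068,-0.5,9.3,-4.8,0.03]]
[[0.01,0.041,0.009,-0.2,1.9,-1.7,0.03],[0.02,0.082,0.017,-0.4,3.9,-3.4,0.03],[0.03,0.123,0.026,-0.7,5.9,-5.1,0.03],[0.03,0.123,0.026,-0.7,5.9,-5.1,0.03],[0.03,0.123,0.026,-0.7,5.9,-5.1,0.03]]
```

>>> arm_command --pt "-0.008 0 -0.029 0 0 0 0.02" --pt "-0.016 0 -0.058 0 0.3 0 0.02" --pt "-0.015 0.04 -0.066 -0.1 3.8 -1.6 0.02" --pt "-0.014 0.08 -0.074 -0.2 7.3 -3.2 0.02" --pt "0.001 0.121 -0.068 -0.5 9.3 -4.8 0.02"

```text
time_s: 12.5
eef_pos: [0.4647, 0.2634, 0.216]
eef_rot: [0.053, -0.005, 0.999, -0.002]
wrist_force: [1.1, 0.8, -2.0]
opening: 0.482
```

>>> arm_command --pt "0.01 0.041 0.009 -0.2 1.9 -1.7 0.02" --pt "0.02 0.082 0.017 -0.4 3.9 -3.4 0.02" --pt "0.03 0.123 0.026 -0.7 5.9 -5.1 0.02" --pt "0.03 0.123 0.026 -0.7 5.9 -5.1 0.02" --pt "0.03 0.123 0.026 -0.7 5.9 -5.1 0.02"

```text
time_s: 13.0
eef_pos: [0.4325, 0.3849, 0.1818]
eef_rot: [-0.002, -0.051, 0.999, 0.0]
wrist_force: [0.3, 0.1, -2.3]
opening: 0.482
```

```bash
python3 look.py f wrist,scene; python3 - <<'E'
from bar import *
for n in("wrist","scene"):
    z=np.load(f"f_{n}.npz");p,P=z["p"],z["P"];hsv=cv2.cvtColor(p,cv2.COLOR_RGB2HSV);h=P[...,2]
    for b,a,c in blobs(col(hsv,50,75,120,40)&(h>-.005)&(h<.045)&(P[...,1]>.2)&(P[...,1]<.55)&(P[...,0]>.25),100): print(n,a,rect(P[b]))
    for b,a,c in blobs(col(hsv,8,19,60,100)&(h>.05)&(h<.2)&(P[...,1]>.2)&(P[...,1]<.55)&(P[...,0]>.25),100): print(n,'tan',a,rect(P[b]),np.round(np.nanpercentile(h[b],[2,50,98]),3))
plan([((.434,.384,.030),95.8,0,.02,1)],settle=1)
E
```

```text
t 13.0 tcp [0.4325 0.3849 0.1818] z [[-0.995, -0.102, -0.004], [-0.102, 0.995, 0.0], [0.004, 0.001, -1.0]] F [ 0.3  0.1 -2.3] open 0.482
wrist 23592 (array([415.8, 383.5]), (185, 158), 5.7)
wrist tan 23233 (array([410.5, 381.2]), (118, 44), 5.8) [0.133 0.137 0.138]
scene 1598 (array([435.4, 382.7]), (221, 162), 9.0)
scene tan 301 (array([470.9, 388.4]), (83, 51), 11.3) [0.13  0.137 0.144]
[[-0.0,0.0,0.033,0.0,-0.1,-0.0,0.02],[-0.001,0.0,0.065,0.0,-0.1,-0.0,0.02],[-0.001,0.0,0.098,0.0,-0.2,-0.1,0.02],[-0.001,0.0,0.098,0.0,-0.2,-0.1,0.02],[-0.001,0.0,0.098,0.0,-0.2,-0.1,0.02]]
```

View pics/f_wrist.png

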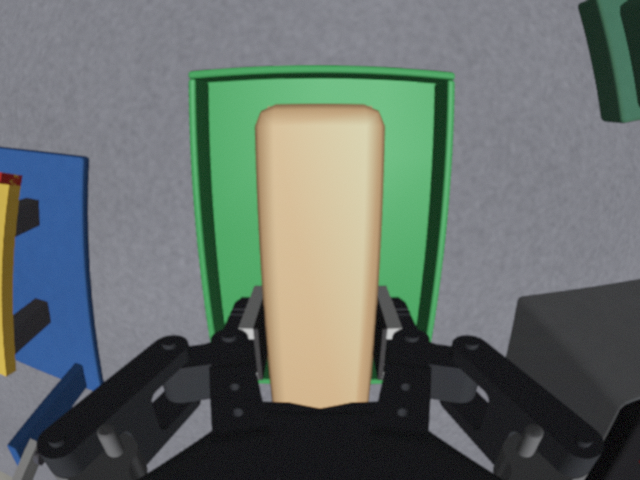

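>>> arm_command --pt "0 0 0.033 0 0 0 0.02" --pt "-0.001 0 0.065 0 -0.1 0 0.02" --pt "-0.001 0 0.092 0 -0.2 -0.1 0.02" --pt "-0.001 0 0.099 0 -0.2 -0.1 0.02" --pt "-0.001 0 0.099 0 -0.2 -0.1 0.02"

```text
time_s: 13.6
eef_pos: [0.4339, 0.3831, 0.0826]
eef_rot: [-0.001, -0.05, 0.999, 0.0]
wrist_force: [-0.3, 0.1, -0.3]
opening: 0.487
```

>>> arm_command --pt "0 0 0 0 0 0 0.065" --pt "0 0 0 0 0 0 0.065" --pt "0 0 -0.01 0 0 0 0.065" --pt "0 0 -0.06 0 0 0 0.065" --pt "0 0 -0.1 0 0 0 0.065"

```text
time_s: 14.1
eef_pos: [0.4337, 0.3841, 0.1847]
eef_rot: [-0.0, -0.051, 0.999, 0.0]
wrist_force: [0.7, -0.3, 0.6]
opening: 0.756
```

```bash
python3 look.py g wrist; python3 - <<'E'
from bar import *
z=np.load(f"g_wrist.npz");p,P=z["p"],z["P"];hsv=cv2.cvtColor(p,cv2.COLOR_RGB2HSV);h=P[...,2]
for b,a,c in blobs(col(hsv,8,19,60,100)&(h>.02)&(h<.2)&(P[...,1]>.2)&(P[...,1]<.55)&(P[...,0]>.25),100): print('tan',a,rect(P[b]),np.round(np.nanpercentile(h[b],[2,50,98]),3))
plan([((.43,.30,.22),95.8,0,.08,0),((.40,-.05,.25),85,0,.08,0),((.404,-.245,.16),78.3,0,.08,0)],settle=2)
E
```

```text
t 14.1 tcp [0.4337 0.3841 0.1847] z [[-0.995, -0.102, -0.0], [-0.102, 0.995, 0.001], [0.0, 0.001, -1.0]] F [ 0.7 -0.3  0.6] open 0.756
tan 9419 (array([431.9, 382.9]), (156, 40), 5.8) [0.031 0.035 0.037]
[[0.005,-0.028,-0.027,0.1,0.2,0.0,0.08],[0.01,-0.056,-0.055,0.2,0.4,0.1,0.08],[0.015,-0.085,-0.082,0.3,0.6,0.1,0.08],[0.023,-0.128,-0.086,0.3,0.6,1.4,0.08],[0.031,-0.171,-0.09,0.3,0.6,2.8,0.08]]
[[0.006,-0.043,-0.004,0.0,0.0,1.3,0.08],[0.013,-0.087,-0.008,0.0,0.0,2.7,0.08],[0.019,-0.13,-0.012,0.0,0.0,4.0,0.08],[0.025,-0.174,-0.015,0.0,0.0,5.4,0.08],[0.031,-0.217,-0.019,0.0,0.0,6.7,0.08]]
[[0.001,-0.044,-0.004,0.0,-0.0,1.4,0.08],[-0.002,-0.083,0.014,0.0,-0.0,2.7,0.08],[-0.006,-0.122,0.032,0.0,-0.0,4.1,0.08],[-0.009,-0.161,0.05,0.0,-0.0,5.4,0.08],[-0.012,-0.2,0.068,0.0,-0.0,6.7,0.08]]
[[-0.008,-0.038,0.018,0.0,-0.0,1.4,0.08],[-0.008,-0.038,0.018,0.0,-0.0,1.4,0.08],[-0.008,-0.038,0.018,0.0,-0.0,1.4,0.08],[-0.008,-0.038,0.018,0.0,-0.0,1.4,0.08],[-0.008,-0.038,0.018,0.0,-0.0,1.4,0.08]]
```

Tan lies flat in the tray (top at 35–37 mm, level). On to the black pads.

>>> arm_command --pt "0.005 -0.028 -0.027 0 0 0 0.08" --pt "0.01 -0.056 -0.055 0 0 0 0.08" --pt "0.015 -0.085 -0.082 0 0 0 0.08" --pt "0.023 -0.128 -0.086 0 0 1.4 0.08" --pt "0.031 -0.171 -0.09 0 0 2.8 0.08"

```text
time_s: 14.65
eef_pos: [0.4206, 0.2098, 0.2747]
eef_rot: [0.002, -0.027, 1.0, 0.001]
wrist_force: [0.7, 0.4, -0.9]
opening: 0.933
```

>>> arm_command --pt "0.006 -0.043 -0.004 0 0 1.3 0.08" --pt "0.013 -0.087 -0.008 0 0 2.7 0.08" --pt "0.019 -0.13 -0.012 0 0 4 0.08" --pt "0.025 -0.174 -0.015 0 0 5.4 0.08" --pt "0.031 -0.217 -0.019 0 0 6.7 0.08"

```text
time_s: 15.15
eef_pos: [0.4006, -0.0092, 0.2924]
eef_rot: [0.001, 0.032, 0.999, -0.0]
wrist_force: [0.9, 0.4, -0.3]
opening: 0.934
```

>>> arm_command --pt "0.001 -0.044 -0.004 0 0 1.4 0.08" --pt "-0.002 -0.083 0.014 0 0 2.7 0.08" --pt "-0.006 -0.122 0.032 0 0 4.1 0.08" --pt "-0.009 -0.161 0.05 0 0 5.4 0.08" --pt "-0.012 -0.2 0.068 0 0 6.7 0.08"

```text
time_s: 15.65
eef_pos: [0.4002, -0.2099, 0.2236]
eef_rot: [0.001, 0.091, 0.996, -0.001]
wrist_force: [-0.1, 0.1, 0.1]
opening: 0.937
```

>>> arm_command --pt "-0.008 -0.038 0.018 0 0 1.4 0.08" --pt "-0.008 -0.038 0.018 0 0 1.4 0.08" --pt "-0.008 -0.038 0.018 0 0 1.4 0.08" --pt "-0.008 -0.038 0.018 0 0 1.4 0.08" --pt "-0.008 -0.038 0.018 0 0 1.4 0.08"

```text
time_s: 16.15
eef_pos: [0.4017, -0.2459, 0.2059]
eef_rot: [0.0, 0.102, 0.995, -0.0]
wrist_force: [0.5, -0.8, 0.0]
opening: 0.94
```

```bash
python3 look.py i wrist; python3 meas.py i_wrist|grep -E "black|red|yel"; python3 - <<'E'
from bar import *
plan([((.404,-.245,.023),78.3,0,.075,2)],settle=0)
E
```

```text
t 16.15 tcp [ 0.4017 -0.2459  0.2059] z [[-0.979, 0.202, 0.001], [0.202, 0.979, -0.0], [-0.001, -0.0, -1.0]] F [ 0.5 -0.8  0. ] open 0.94
red 233 [618. 165.] (array([386.1, -13.3]), (26, 7), 89.5) z [0.051 0.058 0.06 ]
red 353 [537. 170.] (array([380.5, -93.1]), (25, 8), 86.5) z [0.051 0.059 0.061]
yellow 1595 [605. 266.] (array([463.6, -30.5]), (147, 9), -6.5) z [0.046 0.064 0.084]
yellow 1202 [524. 265.] (array([ 445.7, -109.3]), (123, 6), -6.0) z [0.046 0.06  0.077]
black 5994 [323. 255.] (array([ 401.6, -242.8]), (156, 40), -11.5) z [0.027 0.03  0.032]
black 7006 [156. 244.] (array([ 396.5, -370.9]), (133, 39), -0.6) z [0.024 0.03  0.032]
black 553 [586. 313.] (array([517.2, -30.5]), (21, 3), -4.1) z [0.023 0.043 0.062]
black 412 [510. 330.] (array([ 510.9, -110.3]), (20, 2), -5.2) z [0.023 0.042 0.058]
[[-0.001,0.0,0.043,-0.0,0.0,0.0,0.075],[-0.001,0.001,0.086,-0.0,0.0,0.0,0.075],[-0.002,0.001,0.129,-0.0,0.0,0.1,0.075],[-0.002,0.001,0.129,-0.0,0.0,0.1,0.075],[-0.002,0.001,0.129,-0.0,0.0,0.1,0.075]]
```

View pics/i_wrist.png

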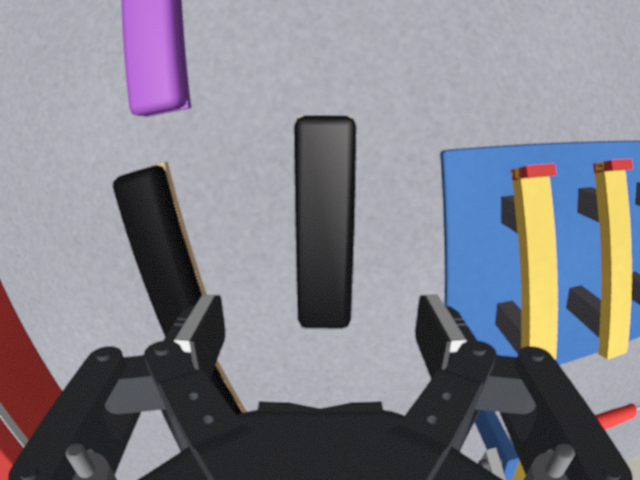

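>>> arm_command --pt "0 0.001 0.043 0 0 0 0.075" --pt "0 0.002 0.086 0 0 0 0.075" --pt "0 0.002 0.129 0 0 0 0.075" --pt "0 0.002 0.129 0 0 0 0.075" --pt "0 0.002 0.129 0 0 0 0.03"

```text
time_s: 16.7
eef_pos: [0.4017, -0.2441, 0.0764]
eef_rot: [-0.001, 0.102, 0.995, 0.001]
wrist_force: [-0.7, 0.2, 0.1]
opening: 0.726
```

>>> arm_command --pt "0 0 0 0 0 0 0.02" --pt "0 0 0 0 0 0 0.02" --pt "0 0 0 0 0 0 0.02" --pt "0 0 0 0 0 0 0.02" --pt "0 0 0 0 0 0 0.02"

```text
time_s: 17.2
eef_pos: [0.4034, -0.2462, 0.0791]
eef_rot: [0.002, 0.102, 0.995, -0.001]
wrist_force: [0.1, 1.5, 8.3]
opening: 0.479
```

```bash
cat >> bar.py <<'E'
ORG={1:np.array([.4915,.1397,.075]),2:np.array([.4859,.0603,.075]),3:np.array([.4797,-.0194,.075]),4:np.array([.4742,-.0986,.075])}
def place(i,x=-.006,n=.023): return ORG[i]+x*UX+n*N
E
python3 - <<'E'
from bar import *
o=ctrl.get_obs();g=np.array(o["eef_pos"])+.054*rot(o["eef_rot"])[:,2];print(g,o["opening"])
w=place(2)
plan([(g+.13*Z,78.3,0,.02,0),(w+.09*N,85.8,-15,.02,0)],settle=2)
E
```

```text
[ 0.4035702  -0.24634212  0.0251017 ] 0.4793491076356168
[[-0.0,-0.0,-0.043,-0.0,0.1,-0.0,0.02],[-0.001,-0.0,-0.087,-0.1,0.2,-0.0,0.02],[-0.001,-0.0,-0.13,-0.1,0.3,-0.0,0.02],[0.004,0.044,-0.134,-0.3,-1.9,-1.1,0.02],[0.008,0.088,-0.138,-0.4,-4.0,-2.2,0.02]]
[[0.002,0.045,-0.003,-0.2,-2.2,-1.0,0.02],[0.005,0.089,-0.007,-0.3,-4.3,-2.1,0.02],[0.007,0.134,-0.011,-0.4,-6.5,-3.1,0.02],[0.009,0.178,-0.014,-0.6,-8.6,-4.2,0.02],[0.012,0.223,-0.018,-0.7,-10.7,-5.3,0.02]]
[[-0.0,-0.0,-0.0,-0.0,-0.0,0.0,0.02],[-0.0,-0.0,-0.0,-0.0,-0.0,0.0,0.02],[-0.0,-0.0,-0.0,-0.0,-0.0,0.0,0.02],[-0.0,-0.0,-0.0,-0.0,-0.0,0.0,0.02],[-0.0,-0.0,-0.0,-0.0,-0.0,0.0,0.02]]
```

>>> arm_command --pt "0 0 -0.043 0 0 0 0.02" --pt "-0.001 0 -0.087 0 0.2 0 0.02" --pt "-0.001 0 -0.13 0 0.3 0 0.02" --pt "0.004 0.044 -0.134 -0.3 -1.9 -1.1 0.02" --pt "0.008 0.088 -0.138 -0.4 -4 -2.2 0.02"

```text
time_s: 17.7
eef_pos: [0.4129, -0.1575, 0.2176]
eef_rot: [0.038, 0.084, 0.996, -0.002]
wrist_force: [0.6, 0.5, -2.6]
opening: 0.478
```

>>> arm_command --pt "0.002 0.045 -0.003 -0.2 -2.2 -1 0.02" --pt "0.005 0.089 -0.007 -0.3 -4.3 -2.1 0.02" --pt "0.007 0.134 -0.011 -0.4 -6.5 -3.1 0.02" --pt "0.009 0.178 -0.014 -0.6 -8.6 -4.2 0.02" --pt "0.012 0.223 -0.018 -0.7 -10.7 -5.3 0.02"

```text
time_s: 18.2
eef_pos: [0.4356, 0.0666, 0.2346]
eef_rot: [0.131, 0.036, 0.991, -0.003]
wrist_force: [1.1, -0.4, -3.2]
opening: 0.476
```

>>> arm_command --pt "0 0 0 0 0 0 0.02" --pt "0 0 0 0 0 0 0.02" --pt "0 0 0 0 0 0 0.02" --pt "0 0 0 0 0 0 0.02" --pt "0 0 0 0 0 0 0.02"

```text
time_s: 18.7
eef_pos: [0.4358, 0.0637, 0.2325]
eef_rot: [0.128, 0.038, 0.991, -0.003]
wrist_force: [1.5, -0.0, -3.0]
opening: 0.479
```

```bash
cat > hov.py <<'E'
# pad held over ridge i: compare pad and ridge in the same wrist picture (stand axes)
from bar import *
import sys
tag,i=sys.argv[1],int(sys.argv[2])
o=ctrl.get_obs();r=rot(o["eef_rot"]);g=np.array(o["eef_pos"])+.054*r[:,2]
print('g-place',np.round((g-place(i))@np.stack([UX,np.cross(Z,SX),N],1),4),'tool z',np.round(r[:,2],3),'open',o["opening"],'F',np.round(o["wrist_force"],1))
z=np.load(f"{tag}_wrist.npz");p,P=z["p"],z["P"];hsv=cv2.cvtColor(p,cv2.COLOR_RGB2HSV);h=P[...,2]
F=np.stack([UX,np.cross(Z,SX),N],1)
m=(hsv[...,2]<70)&(np.linalg.norm(P-g,axis=-1)<.12)
L=(P-ORG[i])@F; G_=(g-ORG[i])@F
m&=(abs(L[...,2]-G_[2]-.009)<.012)&(abs(L[...,1]-G_[1])<.03)&(L[...,0]<G_[0]-.015)
n,l,s,c=cv2.connectedComponentsWithStats(m.astype(np.uint8));k=1+np.argmax(s[1:,4]);q=L[l==k]
print('pad ridge-frame: low end',np.round(np.percentile(q[:,0],1),4),'y(low)',[np.round(np.percentile(q[(q[:,0]>a)&(q[:,0]<a+.02),1],[2,50,98]),4).tolist() for a in (-.075,-.05)],'top z-16-16',np.round(np.percentile(q[:,2],[10,50,90]),4))
m=(col(hsv,0,6,140)|col(hsv,174,180,140))&(h>.045)&(h<.075)&(P[...,0]<.45)
for b,a,cc in blobs(m,40):
    q=L[b];print('stop',np.round(cc),a,np.round(np.percentile(q[:,0],[5,95]),4),'y',np.round(np.percentile(q[:,1],[5,50,95]),4))
E
python3 look.py j wrist; python3 hov.py j 2
```

```text
t 18.7 tcp [0.4358 0.0637 0.2325] z [[-0.964, 0.076, 0.253], [0.074, 0.997, -0.016], [-0.254, 0.003, -0.967]] F [ 1.5 -0.  -3. ] open 0.479
g-place [-0.0021 -0.      0.0881] tool z [ 0.253 -0.016 -0.967] open 0.484310534683211 F [-0.4  0.5 -2.2]
pad ridge-frame: low end -0.0882 y(low) [[-0.0192, -0.0017, 0.0189], [-0.0191, -0.0002, 0.0187]] top z-16-16 [0.1151 0.1167 0.1177]
stop [319. 101.] 203 [-0.098  -0.0955] y [-0.0105 -0.0004  0.0097]
stop [192. 109.] 412 [-0.0981 -0.0919] y [-0.0901 -0.0788 -0.0683]
stop [446. 108.] 421 [-0.0981 -0.0919] y [0.0679 0.0781 0.0899]
stop [ 91. 121.] 336 [-0.098  -0.0921] y [-0.1697 -0.1552 -0.1478]
```

View pics/j_wrist.png

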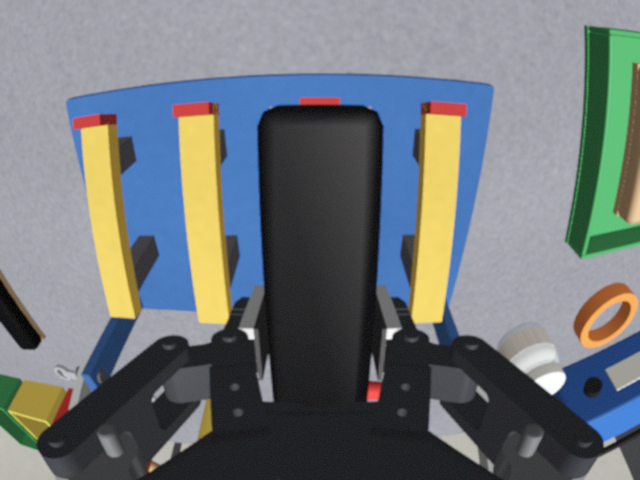

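>>> arm_command --pt "-0.003 0 0.03 0 -0.4 0 0.02" --pt "-0.003 0 0.055 0 -0.4 0 0.02" --pt "-0.003 0 0.072 0 -0.4 0 0.02" --pt "-0.003 0 0.08 0 -0.4 0 0.02" --pt "-0.003 0 0.08 0 -0.4 0 0.02"

```text
time_s: 19.25
eef_pos: [0.4583, 0.0631, 0.1548]
eef_rot: [0.13, 0.037, 0.991, -0.003]
wrist_force: [0.3, 0.7, -2.3]
opening: 0.478
```

>>> arm_command --pt "0 0 0.002 0 0 0 0.02" --pt "0 0 0.004 0 0 0 0.02" --pt "0 0 0.005 0 0 0 0.02" --pt "0 0 0.005 0 0 0 0.02" --pt "0 0 0.005 0 0 0 0.02"

```text
time_s: 19.75
eef_pos: [0.4602, 0.0635, 0.1514]
eef_rot: [0.132, 0.036, 0.991, -0.003]
wrist_force: [-0.9, -0.1, -2.9]
opening: 0.48
```

```bash
python3 look.py k wrist; python3 hov.py k 2
```

```text
t 19.75 tcp [0.4602 0.0635 0.1514] z [[-0.963, 0.073, 0.261], [0.071, 0.997, -0.016], [-0.261, 0.003, -0.965]] F [-0.9 -0.1 -2.9] open 0.48
g-place [0.0009 0.0015 0.0034] tool z [ 0.261 -0.016 -0.965] open 0.4797297734702303 F [ 0.  -0.3 -2.2]
pad ridge-frame: low end -0.0853 y(low) [[-0.0176, 0.0002, 0.0204], [-0.0175, 0.0014, 0.0202]] top z-16-16 [0.03   0.0317 0.0326]
stop [316.  85.] 1267 [-0.0983 -0.0914] y [-0.0107  0.      0.0103]
stop [127.  98.] 1083 [-0.0981 -0.0914] y [-0.0901 -0.0763 -0.068 ]
stop [508.  98.] 1033 [-0.0982 -0.0913] y [0.0677 0.0771 0.0898]
stop [ 13. 120.] 389 [-0.098  -0.0917] y [-0.1548 -0.1485 -0.1472]
```

>>> arm_command --pt "0 -0.001 0.001 0 0 0 0.02" --pt "0.001 -0.001 0.002 0 0 0 0.02" --pt "0.003 -0.001 0.002 0 0 0 0.02" --pt "0.003 -0.001 0.002 0 0 0 0.02" --pt "0.003 -0.001 0.002 0 0 0 0.02"

```text
time_s: 20.3
eef_pos: [0.4594, 0.0625, 0.1501]
eef_rot: [0.134, 0.036, 0.99, -0.003]
wrist_force: [-0.3, 1.1, 7.6]
opening: 0.48
```

```bash
python3 look.py l wrist; python3 hov.py l 2
```

```text
t 20.3 tcp [0.4594 0.0625 0.1501] z [[-0.962, 0.073, 0.264], [0.071, 0.997, -0.016], [-0.265, 0.003, -0.964]] F [-0.3  1.1  7.6] open 0.48
g-place [0.0001 0.0004 0.0024] tool z [ 0.264 -0.016 -0.964] open 0.47868750988504516 F [-1.   0.4  6.7]
pad ridge-frame: low end -0.0862 y(low) [[-0.0187, -0.0009, 0.0193], [-0.0186, 0.0004, 0.0192]] top z-16-16 [0.0289 0.0307 0.0316]
stop [319.  86.] 1304 [-0.0983 -0.0915] y [-0.0106  0.      0.0103]
stop [126.  99.] 1045 [-0.0982 -0.0915] y [-0.0901 -0.0772 -0.0679]
stop [511.  99.] 1037 [-0.0982 -0.0915] y [0.0676 0.0768 0.0898]
stop [ 12. 121.] 355 [-0.098  -0.0918] y [-0.1543 -0.1487 -0.1472]
```

>>> arm_command --pt "0 0 0 0 0 0 0.045" --pt "0 0 0 0 0 0 0.058" --pt "0 0 0 0 0 0 0.062" --pt "0 0 0 0 0 0 0.062" --pt "0 0 -0.01 0 0 0 0.062"

```text
time_s: 20.85
eef_pos: [0.4542, 0.0629, 0.1571]
eef_rot: [0.13, 0.037, 0.991, -0.003]
wrist_force: [-0.7, -0.8, -0.6]
opening: 0.724
```

>>> arm_command --pt "0 0 -0.04 0 0 0 0.062" --pt "0 0 -0.08 0 0 0 0.062" --pt "0 0 -0.1 0 0 0 0.062" --pt "0 0 -0.1 0 0 0 0.062" --pt "0 0 -0.1 0 0 0 0.062"

```text
time_s: 21.35
eef_pos: [0.429, 0.0644, 0.255]
eef_rot: [0.132, 0.036, 0.991, -0.003]
wrist_force: [-0.2, 0.2, -0.6]
opening: 0.732
```

```bash
cat > chk.py <<'E'
# placed pads seen from the wrist: ridge-frame extents
from bar import *
import sys
tag=sys.argv[1];z=np.load(f"{tag}_wrist.npz");p,P=z["p"],z["P"];hsv=cv2.cvtColor(p,cv2.COLOR_RGB2HSV)
F=np.stack([UX,np.cross(Z,SX),N],1)
for i in map(int,sys.argv[2]):
    L=(P-ORG[i])@F;m=(hsv[...,2]<80)&(abs(L[...,1])<.035)&(abs(L[...,2]-.03)<.015)&(abs(L[...,0]+.01)<.1)
    n,l,s,c=cv2.connectedComponentsWithStats(m.astype(np.uint8));k=1+np.argmax(s[1:,4]);q=L[l==k]
    A=np.c_[q[:,:2],np.ones(len(q))];t=q[:,2]>np.median(q[:,2])-.004;co=np.linalg.lstsq(A[t],q[t,2],rcond=None)[0]
    (cx,cy),wh,an=cv2.minAreaRect((q[:,:2]*1000).astype(np.float32))
    print('ridge',i,'x',np.round(np.percentile(q[:,0],[.5,99.5]),4),'y',np.round(np.percentile(q[:,1],[1,99]),4),'rect',round(cx,1),round(cy,1),np.round(wh),round(an,1),'top',np.round(np.median(q[:,2]),4),'tilts deg',np.round(np.degrees(co[:2]),1))
E
python3 look.py m wrist; python3 chk.py m 2; python3 - <<'E'
from bar import *
plan([((.43,-.10,.24),87,0,.08,0),((.410,-.374,.15),89.5,0,.08,0)],settle=2)
E
```

```text
t 21.35 tcp [0.429  0.0644 0.255 ] z [[-0.962, 0.073, 0.261], [0.071, 0.997, -0.016], [-0.262, 0.003, -0.965]] F [-0.2  0.2 -0.6] open 0.732
ridge 2 x [-0.0859  0.0672] y [-0.0194  0.0197] rect -8.8 0.2 [ 40. 157.] 90.0 top 0.0305 tilts deg [-0.1 -0.1]
[[-0.006,-0.041,-0.009,0.0,3.8,-0.3,0.08],[-0.012,-0.082,-0.018,0.0,7.5,-0.6,0.08],[-0.018,-0.123,-0.027,0.0,11.3,-0.9,0.08],[-0.024,-0.164,-0.036,0.0,15.1,-1.2,0.08],[-0.02,-0.203,-0.023,-0.0,15.1,-1.6,0.08]]
[[0.001,-0.039,0.012,-0.0,-0.0,-0.3,0.08],[0.002,-0.079,0.025,-0.0,-0.0,-0.7,0.08],[0.003,-0.118,0.038,-0.0,-0.0,-1.0,0.08],[0.004,-0.157,0.051,-0.0,-0.0,-1.4,0.08],[0.005,-0.196,0.064,-0.0,-0.0,-1.8,0.08]]
[[0.002,-0.039,0.013,-0.0,-0.0,-0.3,0.08],[0.002,-0.039,0.013,-0.0,-0.0,-0.3,0.08],[0.002,-0.039,0.013,-0.0,-0.0,-0.3,0.08],[0.002,-0.039,0.013,-0.0,-0.0,-0.3,0.08],[0.002,-0.039,0.013,-0.0,-0.0,-0.3,0.08]]
```

View pics/m_wrist.png

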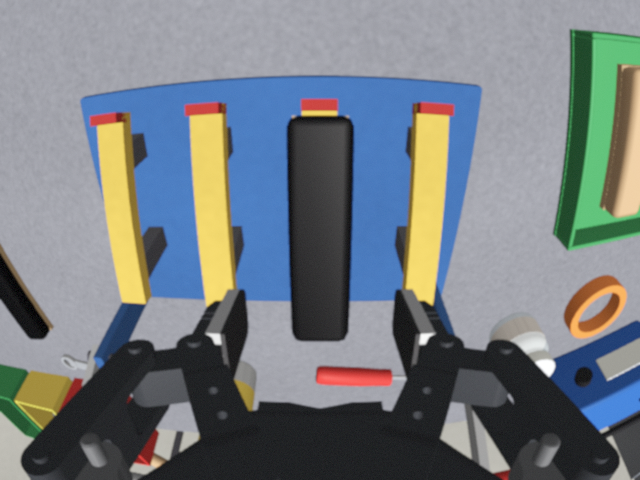

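Pad sits centred and flat on ridge 2 (pixels 290–352, 118–338). Next black pad.

>>> arm_command --pt "-0.006 -0.041 -0.009 0 3.8 -0.3 0.08" --pt "-0.012 -0.082 -0.018 0 7.5 -0.6 0.08" --pt "-0.018 -0.123 -0.027 0 11.3 -0.9 0.08" --pt "-0.024 -0.164 -0.036 0 15.1 -1.2 0.08" --pt "-0.02 -0.203 -0.023 0 15.1 -1.6 0.08"

```text
time_s: 21.9
eef_pos: [0.4291, -0.142, 0.2826]
eef_rot: [0.001, 0.023, 1.0, -0.001]
wrist_force: [0.6, 0.3, 0.1]
opening: 0.937
```

>>> arm_command --pt "0.001 -0.039 0.012 0 0 -0.3 0.08" --pt "0.002 -0.079 0.025 0 0 -0.7 0.08" --pt "0.003 -0.118 0.038 0 0 -1 0.08" --pt "0.004 -0.157 0.051 0 0 -1.4 0.08" --pt "0.005 -0.196 0.064 0 0 -1.8 0.08"

```text
time_s: 22.4
eef_pos: [0.4126, -0.3357, 0.2147]
eef_rot: [-0.001, 0.007, 1.0, 0.001]
wrist_force: [1.5, 0.7, 0.2]
opening: 0.938
```

>>> arm_command --pt "0.002 -0.039 0.013 0 0 -0.3 0.08" --pt "0.002 -0.039 0.013 0 0 -0.3 0.08" --pt "0.002 -0.039 0.013 0 0 -0.3 0.08" --pt "0.002 -0.039 0.013 0 0 -0.3 0.08" --pt "0.002 -0.039 0.013 0 0 -0.3 0.08"

```text
time_s: 22.9
eef_pos: [0.4113, -0.3725, 0.2043]
eef_rot: [-0.0, 0.004, 1.0, 0.0]
wrist_force: [0.2, -0.1, 0.3]
opening: 0.938
```

```bash
python3 look.py n wrist; python3 meas.py n_wrist|grep -E "black"; python3 - <<'E'
from bar import *
o=ctrl.get_obs()
plan([((.410,-.3735,.025),89.5,0,.075,2)],settle=0)
E
```

```text
t 22.9 tcp [ 0.4113 -0.3725  0.2043] z [[-1.0, 0.008, -0.0], [0.008, 1.0, 0.0], [0.0, 0.0, -1.0]] F [ 0.2 -0.1  0.3] open 0.938
black 7684 [317. 245.] (array([ 408. , -373.1]), (156, 40), -0.5) z [0.027 0.03  0.032]
black 756 [601. 336.] (array([ 509. , -108.7]), (23, 12), -33.7) z [0.023 0.043 0.064]
black 2888 [309. 375.] (array([ 539.7, -383.3]), (67, 40), 5.7) z [0.024 0.03  0.031]
[[0.0,-0.0,0.042,-0.0,0.0,0.0,0.075],[0.001,-0.001,0.084,-0.0,0.0,0.0,0.075],[0.001,-0.001,0.126,-0.0,0.0,0.1,0.075],[0.001,-0.001,0.126,-0.0,0.0,0.1,0.075],[0.001,-0.001,0.126,-0.0,0.0,0.1,0.075]]
```

>>> arm_command --pt "0.001 0 0.042 0 0 0 0.075" --pt "0.003 0 0.084 0 0 0 0.075" --pt "0.003 0 0.124 0 0 0 0.075" --pt "0.003 0 0.124 0 0 0 0.075" --pt "0.003 0 0.124 0 0 0 0.03"

```text
time_s: 23.45
eef_pos: [0.4083, -0.3731, 0.0809]
eef_rot: [-0.0, 0.004, 1.0, 0.0]
wrist_force: [0.4, 0.6, 1.4]
opening: 0.727
```

>>> arm_command --pt "0 0 0 0 0 0 0.02" --pt "0 0 0 0 0 0 0.02" --pt "0 0 0 0 0 0 0.02" --pt "0 0 0 0 0 0 0.02" --pt "0 0 0 0 0 0 0.02"

```text
time_s: 23.95
eef_pos: [0.4094, -0.3753, 0.0836]
eef_rot: [0.002, 0.004, 1.0, -0.002]
wrist_force: [0.6, 0.9, 7.6]
opening: 0.478
```

```bash
python3 - <<'E'
from bar import *
o=ctrl.get_obs();g=np.array(o["eef_pos"])+.054*rot(o["eef_rot"])[:,2];print(g,o["opening"])
w=place(3)
plan([(g+.13*Z,89.5,0,.02,0),(w+.09*N,85.8,-15,.02,0)],settle=3)
E
```

```text
[ 0.40960648 -0.37556822  0.029568  ] 0.47779095729256726
[[-0.0,-0.0,-0.043,-0.1,0.1,-0.0,0.02],[-0.0,-0.001,-0.087,-0.2,0.1,-0.0,0.02],[-0.001,-0.001,-0.13,-0.3,0.2,-0.0,0.02],[-0.003,0.039,-0.133,-0.2,-1.5,0.4,0.02],[-0.005,0.079,-0.135,-0.2,-3.1,0.8,0.02]]
[[-0.001,0.04,-0.002,0.1,-1.7,0.4,0.02],[-0.003,0.08,-0.005,0.1,-3.4,0.8,0.02],[-0.004,0.12,-0.007,0.2,-5.0,1.2,0.02],[-0.006,0.16,-0.009,0.3,-6.7,1.7,0.02],[-0.008,0.2,-0.012,0.3,-8.4,2.1,0.02]]
[[0.0,0.04,-0.002,0.1,-1.6,0.4,0.02],[-0.0,0.08,-0.004,0.1,-3.3,0.8,0.02],[-0.0,0.08,-0.004,0.1,-3.3,0.8,0.02],[-0.0,0.08,-0.004,0.1,-3.3,0.8,0.02],[-0.0,0.08,-0.004,0.1,-3.3,0.8,0.02]]
```

>>> arm_command --pt "0 0 -0.043 0 0.1 0 0.02" --pt "0 -0.001 -0.087 0 0.1 0 0.02" --pt "-0.001 -0.001 -0.13 0 0.2 0 0.02" --pt "-0.003 0.039 -0.133 0 -1.5 0.4 0.02" --pt "-0.005 0.079 -0.135 0 -3.1 0.8 0.02"

```text
time_s: 24.45
eef_pos: [0.4146, -0.2955, 0.2189]
eef_rot: [0.03, 0.012, 0.999, -0.003]
wrist_force: [-0.0, 0.2, -3.2]
opening: 0.478
```

>>> arm_command --pt "-0.001 0.04 -0.002 0 -1.7 0.4 0.02" --pt "-0.003 0.08 -0.005 0.1 -3.4 0.8 0.02" --pt "-0.004 0.12 -0.007 0.1 -5 1.2 0.02" --pt "-0.006 0.16 -0.009 0.1 -6.7 1.7 0.02" --pt "-0.008 0.2 -0.012 0.1 -8.4 2.1 0.02"

```text
time_s: 24.95
eef_pos: [0.4254, -0.0934, 0.229]
eef_rot: [0.102, 0.03, 0.994, -0.002]
wrist_force: [0.4, 0.6, -1.6]
opening: 0.48
```

>>> arm_command --pt "0 0.04 -0.002 0 -1.6 0.4 0.02" --pt "0 0.08 -0.004 0 -3.3 0.8 0.02" --pt "0 0.08 -0.004 0 -3.3 0.8 0.02" --pt "0 0.08 -0.004 0 -3.3 0.8 0.02" --pt "0 0.08 -0.004 0 -3.3 0.8 0.02"

```text
time_s: 25.45
eef_pos: [0.4298, -0.0157, 0.2327]
eef_rot: [0.129, 0.037, 0.991, -0.002]
wrist_force: [0.6, -0.1, -3.3]
opening: 0.476
```

```bash
python3 look.py q wrist; python3 hov.py q 3; python3 chk.py q 2
```

```text
t 25.45 tcp [ 0.4298 -0.0157  0.2327] z [[-0.964, 0.073, 0.256], [0.072, 0.997, -0.014], [-0.257, 0.005, -0.967]] F [ 0.6 -0.1 -3.3] open 0.476
g-place [-0.0016 -0.      0.0881] tool z [ 0.256 -0.014 -0.967] open 0.4767166131412013 F [ 0.5 -1.2 -2.1]
pad ridge-frame: low end -0.0864 y(low) [[-0.0186, -0.0033, 0.0191], [-0.0184, 0.0003, 0.0189]] top z-16-16 [0.1106 0.1121 0.1131]
stop [318. 103.] 385 [-0.0978 -0.0924] y [-0.0106 -0.0004  0.0101]
stop [192. 108.] 430 [-0.0978 -0.0917] y [-0.0899 -0.0779 -0.0683]
stop [445. 108.] 411 [-0.0978 -0.0917] y [0.0678 0.0782 0.0896]
stop [548. 120.] 307 [-0.0977 -0.0917] y [0.1473 0.1563 0.1691]
ridge 2 x [-0.0862  0.0555] y [-0.021   0.0175] rect -13.5 -1.4 [ 40. 147.] 89.9 top 0.0304 tilts deg [-0.   1.5]
```

View pics/q_wrist.png

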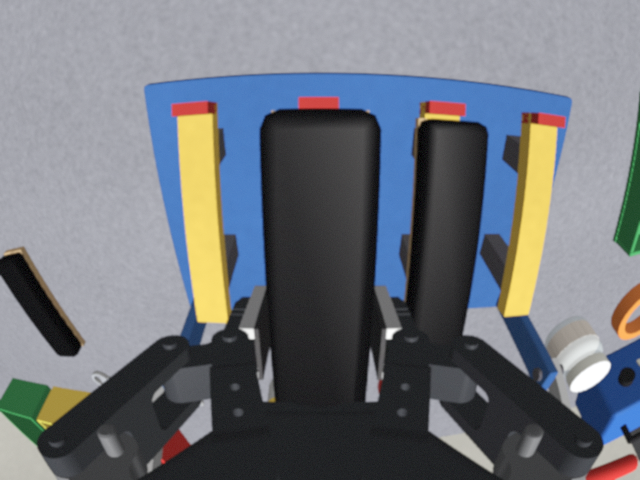

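>>> arm_command --pt "-0.002 0 0.03 0 -0.3 0 0.02" --pt "-0.002 0 0.055 0 -0.3 0 0.02" --pt "-0.002 0 0.07 0 -0.3 0 0.02" --pt "-0.002 0 0.078 0 -0.3 0 0.02" --pt "-0.002 0 0.078 0 -0.3 0 0.02"

```text
time_s: 26.0
eef_pos: [0.4511, -0.017, 0.156]
eef_rot: [0.13, 0.038, 0.991, -0.002]
wrist_force: [-0.0, 0.6, -2.2]
opening: 0.48
```

>>> arm_command --pt "0 0 0.002 0 0 0 0.02" --pt "0 0 0.004 0 0 0 0.02" --pt "0.001 0 0.004 0 0 0 0.02" --pt "0.001 0 0.004 0 0 0 0.02" --pt "0.001 0 0.004 0 0 0 0.02"

```text
time_s: 26.5
eef_pos: [0.4527, -0.0167, 0.1545]
eef_rot: [0.133, 0.036, 0.99, -0.002]
wrist_force: [-2.6, -0.3, 6.5]
opening: 0.479
```

```bash
python3 look.py r wrist; python3 hov.py r 3
```

```text
t 26.5 tcp [ 0.4527 -0.0167  0.1545] z [[-0.962, 0.073, 0.263], [0.072, 0.997, -0.015], [-0.264, 0.005, -0.965]] F [-2.6 -0.3  6.5] open 0.479
g-place [0.0007 0.001  0.0068] tool z [ 0.263 -0.015 -0.965] open 0.4789278600854785 F [-1.4 -0.4  7.2]
pad ridge-frame: low end -0.084 y(low) [[-0.0178, -0.0021, 0.0196], [-0.0177, 0.0009, 0.0194]] top z-16-16 [0.0291 0.0306 0.0316]
stop [317.  87.] 1228 [-0.098  -0.0912] y [-0.0107 -0.0001  0.0101]
stop [131.  99.] 1024 [-0.0979 -0.0913] y [-0.0899 -0.0764 -0.068 ]
stop [503.  99.] 1037 [-0.0979 -0.0912] y [0.0675 0.0763 0.0895]
stop [624. 120.] 446 [-0.0977 -0.0914] y [0.147  0.1502 0.1615]
```

>>> arm_command --pt "0.002 -0.001 0 0 0 0 0.02" --pt "0.003 -0.001 0 0 0 0 0.02" --pt "0.003 -0.001 0 0 0 0 0.02" --pt "0.003 -0.001 0 0 0 0 0.045" --pt "0.003 -0.001 0 0 0 0 0.058"

```text
time_s: 27.05
eef_pos: [0.4484, -0.0168, 0.1522]
eef_rot: [0.131, 0.037, 0.991, -0.002]
wrist_force: [-0.2, 0.2, 0.2]
opening: 0.666
```

>>> arm_command --pt "0 0 0 0 0 0 0.06" --pt "0 0 0 0 0 0 0.06" --pt "0 0 -0.01 0 0 0 0.06" --pt "0 0 -0.05 0 0 0 0.06" --pt "0 0 -0.09 0 0 0 0.06"

```text
time_s: 27.55
eef_pos: [0.4239, -0.0154, 0.2394]
eef_rot: [0.13, 0.037, 0.991, -0.001]
wrist_force: [1.2, -0.4, 0.3]
opening: 0.705
```

```bash
python3 look.py s wrist; python3 chk.py s 23; python3 - <<'E'
from bar import *
plan([((.45,-.12,.24),90,0,.08,0),((.5875,-.380,.15),95.6,0,.08,0)],settle=2)
E
```

```text
t 27.55 tcp [ 0.4239 -0.0154  0.2394] z [[-0.964, 0.073, 0.257], [0.072, 0.997, -0.012], [-0.257, 0.007, -0.966]] F [ 1.2 -0.4  0.3] open 0.705
ridge 2 x [-0.0863  0.049 ] y [-0.021   0.0175] rect -16.2 -1.4 [ 40. 142.] 90.0 top 0.0303 tilts deg [0.1 2. ]
ridge 3 x [-0.0867  0.0659] y [-0.0196  0.0193] rect -9.9 -0.1 [ 40. 156.] 89.9 top 0.0304 tilts deg [ 0.1 -0.4]
[[-0.014,-0.034,-0.013,-0.1,5.2,-1.4,0.08],[-0.029,-0.068,-0.025,-0.2,10.4,-2.8,0.08],[-0.043,-0.102,-0.038,-0.4,15.5,-4.1,0.08],[-0.061,-0.137,-0.019,-0.5,15.5,-4.9,0.08],[-0.079,-0.173,-0.001,-0.6,15.5,-5.7,0.08]]
[[-0.019,-0.038,0.013,0.0,0.0,-0.8,0.08],[-0.037,-0.075,0.026,0.0,0.0,-1.6,0.08],[-0.056,-0.113,0.038,0.0,0.0,-2.4,0.08],[-0.074,-0.151,0.051,0.0,0.0,-3.2,0.08],[-0.093,-0.188,0.064,0.0,0.0,-4.0,0.08]]
[[0.0,-0.0,0.0,0.0,0.0,-0.0,0.08],[0.0,-0.0,0.0,0.0,0.0,-0.0,0.08],[0.0,-0.0,0.0,0.0,0.0,-0.0,0.08],[0.0,-0.0,0.0,0.0,0.0,-0.0,0.08],[0.0,-0.0,0.0,0.0,0.0,-0.0,0.08]]
```

>>> arm_command --pt "-0.014 -0.034 -0.013 0 5.2 -1.4 0.08" --pt "-0.029 -0.068 -0.025 -0.2 10.4 -2.8 0.08" --pt "-0.043 -0.102 -0.038 -0.4 15.5 -4.1 0.08" --pt "-0.061 -0.137 -0.019 -0.5 15.5 -4.9 0.08" --pt "-0.079 -0.173 -0.001 -0.6 15.5 -5.7 0.08"

```text
time_s: 28.1
eef_pos: [0.4895, -0.1958, 0.2608]
eef_rot: [-0.002, -0.014, 1.0, 0.001]
wrist_force: [0.8, 0.7, 1.2]
opening: 0.935
```

>>> arm_command --pt "-0.019 -0.038 0.013 0 0 -0.8 0.08" --pt "-0.037 -0.075 0.026 0 0 -1.6 0.08" --pt "-0.056 -0.113 0.038 0 0 -2.4 0.08" --pt "-0.074 -0.151 0.051 0 0 -3.2 0.08" --pt "-0.093 -0.188 0.064 0 0 -4 0.08"

```text
time_s: 28.6
eef_pos: [0.5862, -0.3808, 0.1941]
eef_rot: [-0.003, -0.048, 0.999, 0.002]
wrist_force: [0.7, 0.7, 0.7]
opening: 0.936
```

>>> arm_command --pt "0 0 0 0 0 0 0.08" --pt "0 0 0 0 0 0 0.08" --pt "0 0 0 0 0 0 0.08" --pt "0 0 0 0 0 0 0.08" --pt "0 0 0 0 0 0 0.08"

```text
time_s: 29.1
eef_pos: [0.5861, -0.3784, 0.1957]
eef_rot: [-0.003, -0.049, 0.999, 0.001]
wrist_force: [-0.2, 0.4, -0.1]
opening: 0.939
```

```bash
python3 look.py u wrist; python3 meas.py u_wrist|grep -E "black"; python3 - <<'E'
from bar import *
plan([((.586,-.3795,.027),95.6,0,.075,2)],settle=0)
E
```

```text
t 29.1 tcp [ 0.5861 -0.3784  0.1957] z [[-0.995, -0.097, -0.006], [-0.097, 0.995, 0.002], [0.005, 0.003, -1.0]] F [-0.2  0.4 -0.1] open 0.939
black 8674 [316. 249.] (array([ 585.9, -379.4]), (155, 40), 5.7) z [0.026 0.03  0.032]
[[-0.0,-0.0,0.038,0.1,-0.1,-0.0,0.075],[-0.0,-0.001,0.076,0.1,-0.2,-0.0,0.075],[-0.001,-0.001,0.114,0.2,-0.3,-0.0,0.075],[-0.001,-0.001,0.114,0.2,-0.3,-0.0,0.075],[-0.001,-0.001,0.114,0.2,-0.3,-0.0,0.075]]
```

>>> arm_command --pt "0 0 0.038 0 -0.1 0 0.075" --pt "0 -0.001 0.076 0.1 -0.2 0 0.075" --pt "-0.001 -0.001 0.114 0.2 -0.3 0 0.075" --pt "-0.001 -0.001 0.114 0.2 -0.3 0 0.075" --pt "-0.001 -0.001 0.114 0.2 -0.3 0 0.03"

```text
time_s: 29.65
eef_pos: [0.5861, -0.3792, 0.0805]
eef_rot: [-0.001, -0.048, 0.999, 0.001]
wrist_force: [-0.3, 0.1, 1.7]
opening: 0.731
```

>>> arm_command --pt "0 0 0 0 0 0 0.02" --pt "0 0 0 0 0 0 0.02" --pt "0 0 0 0 0 0 0.02" --pt "0 0 0 0 0 0 0.02" --pt "0 0 0 0 0 0 0.02"

```text
time_s: 30.15
eef_pos: [0.5878, -0.3811, 0.0839]
eef_rot: [0.001, -0.048, 0.999, -0.002]
wrist_force: [-0.1, -0.2, 8.2]
opening: 0.478
```

```bash
python3 - <<'E'
from bar import *
o=ctrl.get_obs();g=np.array(o["eef_pos"])+.054*rot(o["eef_rot"])[:,2];print(g,o["opening"])
w=place(4)
plan([(g+.16*Z,95.6,0,.02,0),((.47,-.25,.22),90,-8,.02,0),(w+.09*N,85.8,-15,.02,0)],settle=3)
E
```

```text
[ 0.58794381 -0.38122727  0.02994642] 0.47773511375319033
[[-0.0,-0.0,-0.04,-0.1,0.0,-0.0,0.02],[-0.0,-0.0,-0.08,-0.1,0.1,-0.0,0.02],[-0.0,-0.001,-0.12,-0.2,0.1,-0.1,0.02],[-0.001,-0.001,-0.16,-0.2,0.2,-0.1,0.02],[0.022,0.028,-0.166,-0.0,-1.4,1.1,0.02]]
[[0.023,0.028,-0.007,0.2,-1.6,1.1,0.02],[0.045,0.056,-0.013,0.4,-3.2,2.2,0.02],[0.068,0.084,-0.02,0.6,-4.8,3.3,0.02],[0.091,0.113,-0.027,0.8,-6.4,4.4,0.02],[0.098,0.152,-0.017,0.8,-8.1,5.5,0.02]]
[[0.011,0.038,0.007,0.1,-1.8,1.0,0.02],[0.023,0.077,0.015,0.2,-3.5,2.1,0.02],[0.034,0.115,0.023,0.2,-5.3,3.1,0.02],[0.034,0.115,0.023,0.2,-5.3,3.1,0.02],[0.034,0.115,0.023,0.2,-5.3,3.1,0.02]]
[[0.0,0.0,-0.0,0.0,0.0,0.0,0.02],[0.0,0.0,-0.0,0.0,0.0,0.0,0.02],[0.0,0.0,-0.0,0.0,0.0,0.0,0.02],[0.0,0.0,-0.0,0.0,0.0,0.0,0.02],[0.0,0.0,-0.0,0.0,0.0,0.0,0.02]]
```

>>> arm_command --pt "0 0 -0.04 0 0 0 0.02" --pt "0 0 -0.08 -0.1 0.1 0 0.02" --pt "0 -0.001 -0.12 -0.2 0.1 -0.1 0.02" --pt "-0.001 -0.001 -0.16 -0.2 0.2 -0.1 0.02" --pt "0.022 0.028 -0.166 0 -1.4 1.1 0.02"

```text
time_s: 30.65
eef_pos: [0.5661, -0.3587, 0.2557]
eef_rot: [0.018, -0.038, 0.999, -0.006]
wrist_force: [1.3, -1.4, 0.2]
opening: 0.479
```

>>> arm_command --pt "0.023 0.028 -0.007 0.2 -1.6 1.1 0.02" --pt "0.045 0.056 -0.013 0.4 -3.2 2.2 0.02" --pt "0.068 0.084 -0.02 0.6 -4.8 3.3 0.02" --pt "0.091 0.113 -0.027 0.8 -6.4 4.4 0.02" --pt "0.098 0.152 -0.017 0.8 -8.1 5.5 0.02"

```text
time_s: 31.15
eef_pos: [0.4514, -0.2107, 0.2643]
eef_rot: [0.085, 0.011, 0.996, -0.005]
wrist_force: [0.9, 0.6, -1.3]
opening: 0.475
```

>>> arm_command --pt "0.011 0.038 0.007 0.1 -1.8 1 0.02" --pt "0.023 0.077 0.015 0.2 -3.5 2.1 0.02" --pt "0.034 0.115 0.023 0.2 -5.3 3.1 0.02" --pt "0.034 0.115 0.023 0.2 -5.3 3.1 0.02" --pt "0.034 0.115 0.023 0.2 -5.3 3.1 0.02"

```text
time_s: 31.65
eef_pos: [0.4244, -0.094, 0.2333]
eef_rot: [0.129, 0.035, 0.991, -0.003]
wrist_force: [1.0, 0.2, -0.8]
opening: 0.479
```

```bash
python3 look.py v wrist; python3 hov.py v 4
```

```text
t 31.65 tcp [ 0.4244 -0.094   0.2333] z [[-0.964, 0.071, 0.256], [0.069, 0.997, -0.016], [-0.256, 0.003, -0.967]] F [ 1.   0.2 -0.8] open 0.479
g-place [-0.0006  0.0001  0.0891] tool z [ 0.256 -0.016 -0.966] open 0.47985899594541986 F [-0.3 -0.1 -0.9]
pad ridge-frame: low end -0.0865 y(low) [[-0.0185, -0.0146, 0.0202], [-0.018, -0.0086, 0.0198]] top z-16-16 [0.1103 0.1118 0.113 ]
stop [316. 102.] 416 [-0.0984 -0.0923] y [-0.011 -0.001  0.009]
stop [443. 107.] 404 [-0.098  -0.0922] y [0.067  0.0767 0.0889]
stop [546. 119.] 295 [-0.0978 -0.0923] y [0.1467 0.1552 0.1683]
stop [621. 133.] 189 [-0.0978 -0.0925] y [0.2266 0.2336 0.2471]
```

>>> arm_command --pt "-0.001 -0.002 0.03 0 -0.3 0 0.02" --pt "-0.001 -0.002 0.055 0 -0.3 0 0.02" --pt "-0.001 -0.002 0.07 0 -0.3 0 0.02" --pt "-0.001 -0.002 0.078 0 -0.3 0 0.02" --pt "-0.001 -0.002 0.078 0 -0.3 0 0.02"

```text
time_s: 32.2
eef_pos: [0.4453, -0.0986, 0.1568]
eef_rot: [0.13, 0.037, 0.991, -0.003]
wrist_force: [0.9, -0.2, -2.5]
opening: 0.476
```

>>> arm_command --pt "0 0 0.002 0 0 0 0.02" --pt "0 0 0.004 0 0 0 0.02" --pt "0.001 0 0.004 0 0 0 0.02" --pt "0.001 0 0.004 0 0 0 0.02" --pt "0.001 0 0.004 0 0 0 0.02"

```text
time_s: 32.7
eef_pos: [0.4463, -0.0986, 0.1547]
eef_rot: [0.132, 0.036, 0.991, -0.004]
wrist_force: [-1.2, -0.6, 7.0]
opening: 0.474
```

```bash
python3 look.py w wrist; python3 hov.py w 4
```

```text
t 32.7 tcp [ 0.4463 -0.0986  0.1547] z [[-0.962, 0.073, 0.262], [0.071, 0.997, -0.017], [-0.263, 0.002, -0.965]] F [-1.2 -0.6  7. ] open 0.474
g-place [-0.     -0.0019  0.0072] tool z [ 0.262 -0.017 -0.965] open 0.475590948918629 F [-1.4  0.8  6.8]
pad ridge-frame: low end -0.0851 y(low) [[-0.0214, -0.0176, 0.0174], [-0.0211, -0.0123, 0.0171]] top z-16-16 [0.0284 0.0299 0.0312]
stop [323.  88.] 1192 [-0.0983 -0.0916] y [-0.0111 -0.0008  0.0094]
stop [509. 100.] 963 [-0.0982 -0.0917] y [0.067  0.0759 0.0887]
stop [626. 122.] 364 [-0.0981 -0.0919] y [0.1464 0.1493 0.1592]
```

>>> arm_command --pt "0.001 0.001 0 0 0 0 0.02" --pt "0.002 0.001 0 0 0 0 0.02" --pt "0.002 0.001 0 0 0 0 0.02" --pt "0.002 0.001 0 0 0 0 0.045" --pt "0.002 0.001 0 0 0 0 0.058"

```text
time_s: 33.25
eef_pos: [0.4431, -0.0965, 0.1525]
eef_rot: [0.131, 0.036, 0.991, -0.003]
wrist_force: [-0.2, -0.1, -0.5]
opening: 0.672
```

>>> arm_command --pt "0 0 0 0 0 0 0.06" --pt "0 0 0 0 0 0 0.06" --pt "0 0 -0.01 0 0 0 0.06" --pt "0 0 -0.05 0 0 0 0.06" --pt "0 0 -0.09 0 0 0 0.06"

```text
time_s: 33.75
eef_pos: [0.4188, -0.0948, 0.2399]
eef_rot: [0.129, 0.037, 0.991, -0.002]
wrist_force: [1.8, 0.1, 0.3]
opening: 0.702
```

```bash
python3 look.py x wrist,side; python3 chk.py x 234; python3 - <<'E'
from bar import *
z=np.load("x_side.npz");p,P=z["p"],z["P"];hsv=cv2.cvtColor(p,cv2.COLOR_RGB2HSV);h=P[...,2]
for b,a,c in blobs(col(hsv,8,19,60,100)&(h>.02)&(h<.06)&(P[...,1]>.2)&(P[...,1]<.55)&(P[...,0]>.25),50): print('tan',a,rect(P[b]),np.round(np.nanpercentile(h[b],[2,50,98]),3))
for b,a,c in blobs((hsv[...,2]<60)&(h>.015)&(h<.06)&(P[...,1]<-.15)&(P[...,1]>-.45)&(P[...,0]>.25)&(P[...,0]<.75),150): print('other black',a,c,rect(P[b]))
for b,a,c in blobs((col(hsv,0,6,140)|col(hsv,174,180,140))&(h>.15)&(h<.26)&(P[...,0]<.72)&(P[...,1]<.3),15): print('grip',a,c,rect(P[b]),np.round(np.nanpercentile(h[b],[2,50,98]),3))
plan([((.40,.10,.30),85.8,0,.06,0),((.50,.22,.33),-4.2,0,.06,0)],settle=2)
E
```

```text
t 33.75 tcp [ 0.4188 -0.0948  0.2399] z [[-0.964, 0.073, 0.256], [0.072, 0.997, -0.014], [-0.257, 0.005, -0.966]] F [1.8 0.1 0.3] open 0.702
ridge 2 x [-0.0861  0.0653] y [-0.0214  0.0172] rect -8.9 -1.3 [ 42. 156.] 89.7 top 0.0301 tilts deg [-0.1  2.3]
ridge 3 x [-0.0872  0.0502] y [-0.0213  0.0172] rect -15.9 -1.7 [ 40. 144.] 89.9 top 0.0302 tilts deg [0.2 2.6]
ridge 4 x [-0.0868  0.0658] y [-0.0208  0.0182] rect -10.0 -1.6 [155.  41.] 0.1 top 0.0304 tilts deg [ 0.2 -0.6]
grip 91 [356.0989011 148.1978022] (array([629.8, 212.2]), (64, 16), 86.8) [0.223 0.23  0.233]
[[0.001,0.032,-0.019,-0.0,2.6,0.0,0.06],[0.002,0.065,-0.038,-0.0,5.2,0.0,0.06],[0.003,0.097,-0.057,-0.0,7.8,0.0,0.06],[0.004,0.13,-0.076,-0.0,10.4,0.0,0.06],[0.005,0.162,-0.095,-0.0,13.0,0.0,0.06]]
[[0.005,0.032,-0.019,-0.1,2.6,0.0,0.06],[-0.003,0.043,-0.021,0.1,2.6,7.5,0.06],[-0.011,0.054,-0.023,0.3,2.5,15.0,0.06],[-0.018,0.064,-0.025,0.4,2.5,22.5,0.06],[-0.026,0.075,-0.028,0.6,2.5,30.0,0.06]]
[[-0.001,0.013,-0.002,0.0,0.0,7.5,0.06],[-0.003,0.026,-0.005,0.0,0.0,15.0,0.06],[-0.004,0.039,-0.007,0.0,0.0,22.5,0.06],[-0.005,0.052,-0.01,0.0,0.0,30.0,0.06],[-0.006,0.064,-0.012,0.0,0.0,37.5,0.06]]
[[0.007,0.012,-0.003,0.0,-0.0,7.5,0.06],[0.014,0.023,-0.005,0.0,-0.0,15.0,0.06],[0.021,0.034,-0.008,0.0,-0.0,22.5,0.06],[0.021,0.034,-0.008,0.0,-0.0,22.5,0.06],[0.021,0.034,-0.008,0.0,-0.0,22.5,0.06]]
```

View pics/x_side.png

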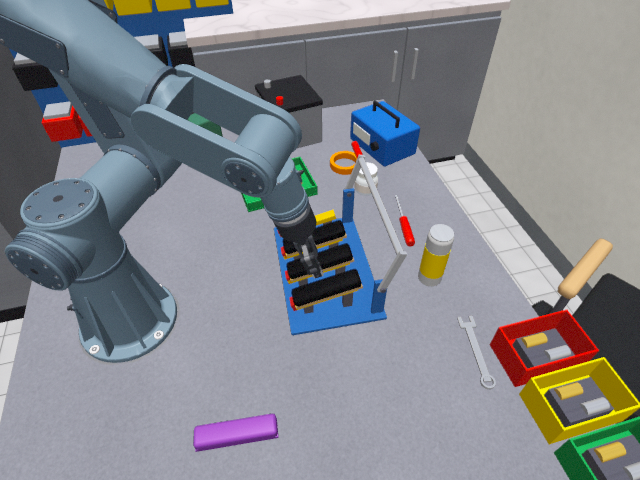

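```bash
python3 - <<'E'
from bar import *
g=G(1.865)
plan([((.42,.10,.30),60,0,.06,0),((.50,.215,.34),-4.2,0,.06,0),((.62,.214,.36),-4.2,30,.06,0),(g-.085*d(50),-4.2,50,.06,0)],settle=3)
E
```

```text
[[-0.003,0.039,-0.022,0.7,3.1,5.1,0.06],[-0.006,0.078,-0.044,1.4,6.1,10.3,0.06],[-0.008,0.118,-0.065,2.1,9.2,15.4,0.06],[-0.011,0.157,-0.087,2.8,12.2,20.5,0.06],[-0.014,0.196,-0.109,3.4,15.3,25.7,0.06]]
[[-0.001,0.015,-0.004,0.1,-0.0,7.1,0.06],[-0.002,0.031,-0.009,0.1,-0.0,14.2,0.06],[-0.004,0.046,-0.013,0.0,-0.0,21.4,0.06],[-0.005,0.062,-0.018,0.0,-0.0,28.5,0.06],[-0.006,0.077,-0.022,0.0,-0.0,35.6,0.06]]
[[0.008,0.014,-0.005,0.0,-0.0,7.2,0.06],[0.016,0.027,-0.009,0.0,-0.0,14.3,0.06],[0.024,0.041,-0.013,0.0,-0.0,21.4,0.06],[0.032,0.054,-0.018,0.0,-0.0,28.6,0.06],[0.016,0.087,-0.021,7.4,1.8,28.5,0.06]]
[[0.002,0.036,-0.008,7.5,0.0,0.0,0.06],[0.004,0.072,-0.016,15.0,0.0,0.0,0.06],[0.006,0.108,-0.024,22.5,0.0,0.0,0.06],[0.007,0.142,0.004,29.1,0.0,0.0,0.06],[0.009,0.176,0.032,35.8,0.0,0.0,0.06]]
[[0.001,0.045,0.003,6.7,0.0,-0.0,0.06],[0.001,0.045,0.003,6.7,0.0,-0.0,0.06],[0.001,0.045,0.003,6.7,0.0,-0.0,0.06],[0.001,0.045,0.003,6.7,0.0,-0.0,0.06],[0.001,0.045,0.003,6.7,0.0,-0.0,0.06]]
```

>>> arm_command --pt "-0.003 0.039 -0.022 0.7 3.1 5.1 0.06" --pt "-0.006 0.078 -0.044 1.4 6.1 10.3 0.06" --pt "-0.008 0.118 -0.065 2.1 9.2 15.4 0.06" --pt "-0.011 0.157 -0.087 2.8 12.2 20.5 0.06" --pt "-0.014 0.196 -0.109 3.4 15.3 25.7 0.06"

```text
time_s: 34.35
eef_pos: [0.4189, 0.1027, 0.3505]
eef_rot: [-0.006, 0.261, 0.965, 0.002]
wrist_force: [0.5, 0.4, -0.1]
opening: 0.701
```

>>> arm_command --pt "-0.001 0.015 -0.004 0.1 0 7.1 0.06" --pt "-0.002 0.031 -0.009 0.1 0 14.2 0.06" --pt "-0.004 0.046 -0.013 0 0 21.4 0.06" --pt "-0.005 0.062 -0.018 0 0 28.5 0.06" --pt "-0.006 0.077 -0.022 0 0 35.6 0.06"

```text
time_s: 34.85
eef_pos: [0.4635, 0.1649, 0.3712]
eef_rot: [-0.005, 0.544, 0.839, 0.0]
wrist_force: [1.0, 1.1, -0.3]
opening: 0.703
```

>>> arm_command --pt "0.008 0.014 -0.005 0 0 7.2 0.06" --pt "0.016 0.027 -0.009 0 0 14.3 0.06" --pt "0.024 0.041 -0.013 0 0 21.4 0.06" --pt "0.032 0.054 -0.018 0 0 28.6 0.06" --pt "0.016 0.087 -0.021 7.4 1.8 28.5 0.06"

```text
time_s: 35.35
eef_pos: [0.5318, 0.2171, 0.3925]
eef_rot: [-0.054, 0.73, 0.68, -0.047]
wrist_force: [0.9, 0.8, 1.5]
opening: 0.703
```

>>> arm_command --pt "0.002 0.036 -0.008 7.5 0 0 0.06" --pt "0.004 0.072 -0.016 15 0 0 0.06" --pt "0.006 0.108 -0.024 22.5 0 0 0.06" --pt "0.007 0.142 0.004 29.1 0 0 0.06" --pt "0.009 0.176 0.032 35.8 0 0 0.06"

```text
time_s: 35.85
eef_pos: [0.7069, 0.2109, 0.3371]
eef_rot: [-0.274, 0.679, 0.632, -0.252]
wrist_force: [2.4, 1.5, 0.6]
opening: 0.701
```

>>> arm_command --pt "0.001 0.045 0.003 6.7 0 0 0.06" --pt "0.001 0.045 0.003 6.7 0 0 0.06" --pt "0.001 0.045 0.003 6.7 0 0 0.06" --pt "0.001 0.045 0.003 6.7 0 0 0.06" --pt "0.001 0.045 0.003 6.7 0 0 0.06"

```text
time_s: 36.35
eef_pos: [0.7221, 0.2081, 0.3119]
eef_rot: [-0.308, 0.665, 0.62, -0.28]
wrist_force: [0.1, -0.6, 1.2]
opening: 0.706
```

```bash
python3 look.py y wrist,side; python3 - <<'E'
from bar import *
o=ctrl.get_obs();r=rot(o["eef_rot"]);t=np.array(o["eef_pos"]);print(np.round(o["q"],2))
z=np.load("y_wrist.npz");p,P=z["p"],z["P"];hsv=cv2.cvtColor(p,cv2.COLOR_RGB2HSV)
for n in("wrist","side"):
  z=np.load(f"y_{n}.npz");p,P=z["p"],z["P"];hsv=cv2.cvtColor(p,cv2.COLOR_RGB2HSV);h=P[...,2]
  for b,a,c in blobs((col(hsv,0,6,140)|col(hsv,174,180,140))&(h>.15)&(h<.26)&(P[...,0]<.72)&(P[...,1]<.3),15):
    q=P[b];q=q[np.isfinite(q[:,2])];L=(q-t)@r;print(n,a,c,rect(q),'tool frame',np.round(np.percentile(L,[2,50,98],axis=0),4).tolist())
print('G in tool',np.round(r.T@(G(1.865)-t),4))
plan([(G(1.865),-4.2,50,.06,0)],settle=1)
E
```

```text
t 36.35 tcp [0.7221 0.2081 0.3119] z [[0.074, 0.652, -0.755], [0.997, -0.042, 0.062], [0.009, -0.757, -0.653]] F [ 0.1 -0.6  1.2] open 0.706
[0.08 1.15 0.3  0.22 2.54 0.28]
wrist 3194 [337.50375704 260.3550407 ] (array([634.4, 212.1]), (65, 16), 85.3) tool frame [[-0.0331, 0.0027, 0.1183], [0.0009, 0.0102, 0.1204], [0.029, 0.0183, 0.1267]]
side 91 [356.05494505 148.18681319] (array([630.4, 212.7]), (67, 16), 84.4) tool frame [[-0.0352, -0.0022, 0.118], [-0.0035, 0.0008, 0.1237], [0.0289, 0.008, 0.1329]]
G in tool [0.0017 0.0093 0.1281]
[[0.001,0.005,0.037,0.4,-0.2,0.2,0.06],[0.002,0.01,0.074,0.8,-0.4,0.3,0.06],[0.002,0.01,0.074,0.8,-0.4,0.3,0.06],[0.002,0.01,0.074,0.8,-0.4,0.3,0.06],[0.002,0.01,0.074,0.8,-0.4,0.3,0.06]]
```

>>> arm_command --pt "0.001 0.005 0.02 0 0 0 0.06" --pt "0.002 0.01 0.04 0 0 0 0.06" --pt "0.002 0.01 0.06 0 0 0 0.06" --pt "0.002 0.01 0.073 0 0 0 0.06" --pt "0.002 0.01 0.073 0 0 0 0.06"

```text
time_s: 36.95
eef_pos: [0.6738, 0.2144, 0.2528]
eef_rot: [-0.309, 0.665, 0.619, -0.282]
wrist_force: [0.3, 0.1, 0.3]
opening: 0.702
```

>>> arm_command --pt "0 0 0 0 0 0 0" --pt "0 0 0 0 0 0 0" --pt "0 0 0 0 0 0 0" --pt "0 0 0 0 0 0 0" --pt "0 0 0 0 0 0 0"

```text
time_s: 37.45
eef_pos: [0.6733, 0.2135, 0.251]
eef_rot: [-0.312, 0.663, 0.618, -0.285]
wrist_force: [-3.7, -0.2, 12.0]
opening: 0.195
```

```bash
python3 - <<'E'
from bar import *
o=ctrl.get_obs();r=rot(o["eef_rot"]);print(np.round(o["q"],2),o["wrist_force"],o["opening"])
gp=np.array(o["eef_pos"])+.054*r[:,2];v=gp-H;th=np.arctan2(v[2],-v@SX);rr=np.hypot(v[2],v@SX);tilt=np.degrees(np.arctan2(-r[:,2]@SX,-r[2,2]));print('th',th,'r',rr,tilt)
e=gp-G(th);n=12;w=[]
for k in range(1,n+1):
    a=th+(.4-th)*k/n; w.append((G(a)+e*(1-k/n),-4.2,tilt+np.degrees(a-th),0.0,0))
plan(w,settle=1,mm=60,deg=9)
E
```

```text
[0.09 1.02 0.65 0.18 2.33 0.23] [-3.69578191 -0.16389047 11.9974262 ] 0.19456653739743104
th 1.8817852242536497 r 0.10108568512962558 49.9821964814559
[[0.0,-0.017,0.008,-7.1,-0.4,0.3,0.0],[0.0,-0.034,0.017,-14.1,-0.4,0.2,0.0],[0.0,-0.048,0.029,-21.2,-0.4,0.2,0.0],[0.001,-0.062,0.042,-28.3,-0.4,0.2,0.0],[0.001,-0.073,0.057,-35.4,-0.4,0.2,0.0]]
[[-0.0,-0.018,0.008,-7.0,0.0,-0.0,0.0],[-0.0,-0.034,0.017,-14.1,0.0,-0.0,0.0],[-0.0,-0.048,0.029,-21.2,0.0,-0.0,0.0],[-0.0,-0.061,0.042,-28.3,0.0,-0.0,0.0],[-0.0,-0.073,0.057,-35.3,0.0,-0.0,0.0]]
[[-0.0,-0.017,0.008,-7.1,0.0,-0.0,0.0],[-0.0,-0.033,0.018,-14.2,0.0,-0.0,0.0],[-0.0,-0.033,0.018,-14.2,0.0,-0.0,0.0],[-0.0,-0.033,0.018,-14.2,0.0,-0.0,0.0],[-0.0,-0.033,0.018,-14.2,0.0,-0.0,0.0]]
```

>>> arm_command --pt "0 -0.017 0.008 -7.1 0 0 0" --pt "0 -0.034 0.017 -14.1 0 0 0" --pt "0 -0.048 0.029 -21.2 0 0 0" --pt "0 -0.062 0.042 -28.3 0 0 0" --pt "0 -0.073 0.057 -35.4 0 0 0"

```text
time_s: 37.95
eef_pos: [0.5855, 0.2189, 0.2655]
eef_rot: [-0.09, 0.728, 0.675, -0.079]
wrist_force: [15.9, -0.6, -21.1]
opening: 0.19
```

```bash
python3 - <<'E'
from bar import *
o=ctrl.get_obs();r=rot(o["eef_rot"]);print(np.round(o["q"],2),o["wrist_force"],o["opening"])
gp=np.array(o["eef_pos"])+.054*r[:,2];v=gp-H;th=np.arctan2(v[2],-v@SX);rr=np.hypot(v[2],v@SX);tilt=np.degrees(np.arctan2(-r[:,2]@SX,-r[2,2]));print('th',th,'r',rr,tilt)
E
```

```text
[0.14 0.44 1.37 0.06 1.57 0.21] [ 15.85241764  -0.63908652 -21.09258576] 0.18954200212470967
th 1.2723937382163615 r 0.09734886854685058 13.793775168548398
```

>>> arm_command --pt "0 -0.018 0.008 -7 0 0 0" --pt "0 -0.034 0.017 -14.1 0 0 0" --pt "0 -0.048 0.029 -21.2 0 0 0" --pt "0 -0.061 0.042 -28.3 0 0 0" --pt "0 -0.061 0.042 -28.3 0 0 0"

```text
time_s: 38.45
eef_pos: [0.5127, 0.2243, 0.2358]
eef_rot: [0.088, 0.728, 0.675, 0.085]
wrist_force: [38.5, 0.0, -46.2]
opening: 0.188
```

```bash
cat > st.py <<'E'
from bar import *
o=ctrl.get_obs();r=rot(o["eef_rot"]);print(np.round(o["q"],2),o["wrist_force"],o["opening"])
gp=np.array(o["eef_pos"])+.054*r[:,2];v=gp-H;th=np.arctan2(v[2],-v@SX);rr=np.hypot(v[2],v@SX);tilt=np.degrees(np.arctan2(-r[:,2]@SX,-r[2,2]));print('th',th,'r',rr,tilt)
E
python3 - <<'E'
from st import *
e=gp-G(th);n=4;w=[]
for k in range(1,n+1):
    a=th+(.3-th)*k/n; w.append((G(a)+e*(1-k/n),-4.2,tilt+np.degrees(a-th),0.0,0))
plan(w,settle=1,mm=60,deg=12)
E
```

```text
[ 0.23  0.11  1.85 -0.08  0.95  0.35] [ 3.84971127e+01  3.62109432e-03 -4.62224389e+01] 0.18779785713543437
th 0.6979499332796477 r 0.0987133377364342 -14.069767787645205
[[0.001,-0.014,0.006,-5.7,-0.3,-0.2,0.0],[0.001,-0.028,0.012,-11.4,-0.3,-0.2,0.0],[0.001,-0.041,0.02,-17.1,-0.3,-0.2,0.0],[0.001,-0.053,0.03,-22.8,-0.3,-0.2,0.0],[0.001,-0.053,0.03,-22.8,-0.3,-0.2,0.0]]
```

>>> arm_command --pt "0 0.001 0.003 0 0 0 0" --pt "0 0.001 0.003 0 0 0 0.03" --pt "0 0.001 0.003 0 0 0 0.06" --pt "0 0.001 0.003 0 0 0 0.06" --pt "0 0.001 0.003 0 0 0 0.06"

```text
time_s: 38.95
eef_pos: [0.5155, 0.2258, 0.2394]
eef_rot: [0.086, 0.728, 0.675, 0.084]
wrist_force: [0.3, -0.3, 0.6]
opening: 0.701
```

>>> arm_command --pt "0 0 -0.03 0 0 0 0.06" --pt "0 0 -0.06 0 0 0 0.06" --pt "0 0 -0.08 0 0 0 0" --pt "0 0 -0.08 0 0 0 0" --pt "0 0 -0.08 0 0 0 0"

```text
time_s: 39.45
eef_pos: [0.4961, 0.2266, 0.3164]
eef_rot: [0.085, 0.728, 0.675, 0.084]
wrist_force: [0.2, -0.5, -0.9]
opening: 0.196
```

```bash
python3 look.py z wrist,side; cat > grip.py <<'E'
from st import *
import sys
t=np.array(o["eef_pos"])
for n in sys.argv[2].split(','):
  z=np.load(f"{sys.argv[1]}_{n}.npz");p,P=z["p"],z["P"];hsv=cv2.cvtColor(p,cv2.COLOR_RGB2HSV);h=P[...,2]
  for b,a,c in blobs((col(hsv,0,6,140)|col(hsv,174,180,140))&(h>.09)&(h<.26)&(P[...,0]<.72)&(P[...,1]<.3)&(P[...,1]>.15),15):
    q=P[b];q=q[np.isfinite(q[:,2])];v=q-H
    print(n,a,np.round(c),rect(q),'z',np.round(np.percentile(q[:,2],[5,50,95]),4),'along sx from hinge',np.round(np.percentile(v@SX,[5,50,95]),4))
  for i in (2,3,4): pass
E
python3 grip.py z wrist,side; python3 chk.py z 234
```

```text
t 39.45 tcp [0.4961 0.2266 0.3164] z [[0.075, 0.968, 0.238], [0.997, -0.075, -0.011], [0.007, 0.238, -0.971]] F [ 0.2 -0.5 -0.9] open 0.196
[ 0.24 -0.01  1.8  -0.08  1.12  0.34] [-0.06752302 -0.2280343   0.12051461] 0.021334304501752034
th 0.9901074882921305 r 0.170094723678611 -13.578894962207086
wrist 3170 [317. 263.] (array([524.2, 220.1]), (66, 17), 86.2) z [0.1924 0.1972 0.1991] along sx from hinge [-0.0845 -0.0782 -0.07  ]
side 90 [316. 162.] (array([523.4, 221.3]), (65, 16), 85.0) z [0.1966 0.2    0.2027] along sx from hinge [-0.0852 -0.0789 -0.071 ]
ridge 2 x [0.0268 0.0419] y [-0.0156  0.0218] rect 34.3 2.5 [15. 39.] 0.3 top 0.0308 tilts deg [-1.1 -2.2]
ridge 3 x [-0.0852 -0.0476] y [-0.0057  0.0221] rect -68.6 10.1 [48.  9.] 35.5 top 0.0292 tilts deg [-13.4   6.1]Traceback (most recent call last):
  File "chk.py", line 8, in <module>
    n,l,s,c=cv2.connectedComponentsWithStats(m.astype(np.uint8));k=1+np.argmax(s[1:,4]);q=L[l==k]
                                                                     ~~~~~~~~~^^^^^^^^^
    return _wrapfunc(a, 'argmax', axis=axis, out=out, **kwds)
    return bound(*args, **kwds)
ValueError: attempt to get argmax of an empty sequence
```

```bash
python3 - <<'E'
from st import *
T=lambda a,e=0: G(a)+(.009+e)*Z
n=8
w=[(T(.735,.02),-4.2,0,0.0,1)]+[(T(.735*(1-k/n)),-4.2,0,0.0,0) for k in range(0,n+1)]
plan(w,settle=1,PZ=.073,mm=40)
E
```

```text
[ 0.24 -0.01  1.8  -0.08  1.12  0.34] [-0.06752302 -0.2280343   0.12051461] 0.021334304501752034
th 0.9901074882921305 r 0.170094723678611 -13.578894962207086
[[0.0,0.011,0.014,6.8,-0.2,-0.1,0.0],[0.001,0.022,0.028,13.6,-0.3,-0.2,0.0],[0.001,0.022,0.028,13.6,-0.3,-0.2,0.0],[0.001,0.017,0.048,13.6,-0.3,-0.2,0.0],[0.001,0.01,0.054,13.6,-0.3,-0.2,0.0]]
[[-0.0,-0.006,0.008,-0.0,-0.0,0.0,0.0],[-0.0,-0.011,0.016,-0.0,-0.0,0.0,0.0],[-0.0,-0.014,0.025,-0.0,-0.0,0.0,0.0],[-0.0,-0.017,0.034,-0.0,-0.0,0.0,0.0],[-0.0,-0.02,0.043,-0.0,-0.0,0.0,0.0]]
[[-0.0,-0.001,0.01,-0.0,-0.0,0.0,0.0],[-0.0,-0.001,0.02,-0.0,-0.0,0.0,0.0],[-0.0,-0.001,0.02,-0.0,-0.0,0.0,0.0],[-0.0,-0.001,0.02,-0.0,-0.0,0.0,0.0],[-0.0,-0.001,0.02,-0.0,-0.0,0.0,0.0]]
```

>>> arm_command --pt "0 0.011 0.014 6.8 -0.2 -0.1 0" --pt "0.001 0.022 0.028 13.6 -0.3 -0.2 0" --pt "0.001 0.022 0.028 13.6 -0.3 -0.2 0" --pt "0.001 0.017 0.048 13.6 -0.3 -0.2 0" --pt "0.001 0.01 0.054 13.6 -0.3 -0.2 0"

```text
time_s: 40.05
eef_pos: [0.5179, 0.2257, 0.2636]
eef_rot: [-0.0, 0.733, 0.681, 0.0]
wrist_force: [0.6, 0.1, 1.3]
opening: 0.003
```

>>> arm_command --pt "0 -0.006 0.008 0 0 0 0" --pt "0 -0.011 0.016 0 0 0 0" --pt "0 -0.014 0.025 0 0 0 0" --pt "0 -0.017 0.034 0 0 0 0" --pt "0 -0.02 0.043 0 0 0 0"

```text
time_s: 40.55
eef_pos: [0.4978, 0.2278, 0.2223]
eef_rot: [-0.0, 0.732, 0.681, 0.001]
wrist_force: [-1.9, 1.4, 2.5]
opening: 0.001
```

>>> arm_command --pt "0 -0.001 0.006 0 0 0 0" --pt "0 -0.001 0.012 0 0 0 0" --pt "0 -0.001 0.016 0 0 0 0" --pt "0 -0.001 0.016 0 0 0 0" --pt "0 -0.001 0.016 0 0 0 0"

```text
time_s: 41.05
eef_pos: [0.498, 0.2275, 0.2068]
eef_rot: [0.0, 0.732, 0.681, 0.001]
wrist_force: [-0.8, -0.2, -0.7]
opening: 0.001
```

```bash
python3 look.py za wrist,side; python3 grip.py za wrist,side
```

```text
t 41.05 tcp [0.498  0.2275 0.2068] z [[0.073, 0.997, 0.002], [0.997, -0.073, 0.001], [0.001, 0.002, -1.0]] F [-0.8 -0.2 -0.7] open 0.001
[0.21 0.23 1.76 0.   1.15 0.28] [-0.47791824 -0.14867832 -0.26237647] -0.0001561090314934165
th 0.3089008136680582 r 0.10865688350290845 -0.12264657538928327
wrist 1954 [318. 259.] (array([498.8, 241.7]), (27, 17), 86.7) z [0.1237 0.13   0.132 ] along sx from hinge [-0.1113 -0.1038 -0.0965]
side 49 [307. 186.] (array([495.8, 209.9]), (37, 16), 83.8) z [0.1292 0.1331 0.1376] along sx from hinge [-0.112  -0.1057 -0.0984]
```

>>> arm_command --pt "0 0 0.002 0 0 0 0" --pt "0 0 0.004 0 0 0 0" --pt "0 0 0.005 0 0 0 0" --pt "0 0 0.005 0 0 0 0" --pt "0 0 0.005 0 0 0 0"

```text
time_s: 41.65
eef_pos: [0.4976, 0.2276, 0.2018]
eef_rot: [0.0, 0.732, 0.681, 0.001]
wrist_force: [0.4, 0.9, 0.9]
opening: 0.0
```

>>> arm_command --pt "0 0 0.001 0 0 0 0" --pt "0 0 0.001 0 0 0 0" --pt "0 0 0.001 0 0 0 0" --pt "0 0 0.001 0 0 0 0" --pt "0 0 0.001 0 0 0 0"

```text
time_s: 42.15
eef_pos: [0.4977, 0.2277, 0.2015]
eef_rot: [0.0, 0.732, 0.681, 0.001]
wrist_force: [-1.7, -1.0, 7.1]
opening: 0.001
```

>>> arm_command --pt "0 0 0.001 0 0 0 0" --pt "0 0 0.001 0 0 0 0" --pt "0 0 0.001 0 0 0 0" --pt "0 0 0.001 0 0 0 0" --pt "0 0 0.001 0 0 0 0"

```text
time_s: 42.65
eef_pos: [0.4977, 0.2277, 0.2014]
eef_rot: [0.0, 0.732, 0.681, 0.001]
wrist_force: [-4.4, -2.9, 11.4]
opening: -0.002
```

>>> arm_command --pt "0 0 0.001 0 0 0 0" --pt "0 0 0.001 0 0 0 0" --pt "0 0 0.001 0 0 0 0" --pt "0 0 0.001 0 0 0 0" --pt "0 0 0.001 0 0 0 0"

```text
time_s: 43.15
eef_pos: [0.4978, 0.2277, 0.2013]
eef_rot: [0.0, 0.732, 0.681, 0.001]
wrist_force: [-7.6, -1.9, 18.8]
opening: -0.003
```

End stop reached: the force rises with no further movement. Retreat and check.

>>> arm_command --pt "0 0 -0.03 0 0 0 0" --pt "0 0 -0.07 0 0 0 0" --pt "0 0 -0.11 0 0 0 0" --pt "0.03 -0.04 -0.14 0 0 0 0" --pt "0.06 -0.08 -0.16 0 0 0 0"

```text
time_s: 43.65
eef_pos: [0.4306, 0.2858, 0.3562]
eef_rot: [0.001, 0.733, 0.68, 0.002]
wrist_force: [0.6, 0.2, -1.0]
opening: -0.001
```

>>> arm_command --pt "0.03 -0.03 0 0 0 0 0" --pt "0.07 -0.06 0 0 0 0 0" --pt "0.07 -0.06 0 0 0 0 0" --pt "0.07 -0.06 0 0 0 0 0" --pt "0.07 -0.06 0 0 0 0 0"

```text
time_s: 44.15
eef_pos: [0.376, 0.3594, 0.3537]
eef_rot: [0.0, 0.732, 0.681, 0.001]
wrist_force: [0.3, -0.8, -0.1]
opening: 0.004
```

```bash
python3 look.py zb wrist,side,scene; python3 grip.py zb wrist,side,scene; python3 - <<'E'
from bar import *
F=np.stack([UX,np.cross(Z,SX),N],1)
for n in("side","scene"):
    z=np.load(f"zb_{n}.npz");p,P=z["p"],z["P"];hsv=cv2.cvtColor(p,cv2.COLOR_RGB2HSV);h=P[...,2]
    for i in(2,3,4):
        L=(P-ORG[i])@F;m=(hsv[...,2]<70)&(abs(L[...,1])<.03)&(abs(L[...,2]-.026)<.012)&(abs(L[...,0]+.01)<.09);q=L[m]
        print(n,i,m.sum(),np.round(np.percentile(q,[1,50,99],axis=0),4).tolist())
    for b,a,c in blobs(col(hsv,8,19,60,100)&(h>.015)&(h<.06)&(P[...,1]>.2)&(P[...,1]<.55)&(P[...,0]>.25),50): print('tan',a,rect(P[b]),np.round(np.nanpercentile(h[b],[2,50,98]),3))
a,b=cv2.imread("pics/zb_side.png")[110:370,180:500],cv2.imread("pics/zb_scene.png")[140:360,200:500]
cv2.imwrite("pics/fin.png",np.vstack([cv2.resize(a,(480,300)),cv2.resize(b,(480,300))]))
E
```

```text
t 44.15 tcp [0.376  0.3594 0.3537] z [[0.073, 0.997, 0.001], [0.997, -0.073, 0.0], [0.0, 0.001, -1.0]] F [ 0.3 -0.8 -0.1] open 0.004
[ 0.53  0.02  1.68 -0.    1.44  0.61] [-0.65838154  0.43911425  0.38220643] -0.001059617986703532
th 0.6544071780140563 r 0.29540446845852025 -0.06521254014738531
wrist 724 [450. 329.] (array([496.3, 228.7]), (54, 17), 86.0) z [0.1191 0.126  0.128 ] along sx from hinge [-0.1124 -0.1066 -0.0988]
side 79 [306. 185.] (array([496. , 222.1]), (59, 15), 85.2) z [0.1255 0.1286 0.133 ] along sx from hinge [-0.1118 -0.1056 -0.0984]
scene 92 [385. 202.] (array([499.2, 222.2]), (59, 15), 83.5) z [0.1218 0.1259 0.1301] along sx from hinge [-0.108  -0.1007 -0.0947]
side 2 873 [[-0.0836, -0.0222, 0.0146], [-0.0141, -0.011, 0.0322], [0.0699, 0.0177, 0.0366]]
side 3 980 [[-0.0845, -0.0226, 0.0146], [-0.0151, -0.01, 0.0323], [0.0694, 0.0167, 0.0362]]
side 4 1099 [[-0.084, -0.0231, 0.0151], [-0.0156, -0.0098, 0.0325], [0.0697, 0.0164, 0.0365]]
tan 99 (array([684.4, 451.4]), (85, 59), -19.5) [0.015 0.023 0.028]
tan 100 (array([662.1, 400.7]), (94, 41), -19.7) [0.015 0.022 0.027]
tan 635 (array([431.3, 378.3]), (156, 43), 6.1) [0.016 0.036 0.042]
scene 2 534 [[-0.0819, -0.0219, 0.0148], [0.0219, -0.0074, 0.0303], [0.0744, 0.0159, 0.0356]]
scene 3 547 [[-0.0804, -0.0219, 0.0155], [0.0208, -0.0063, 0.0302], [0.0741, 0.0154, 0.036]]
scene 4 565 [[-0.0822, -0.0229, 0.0151], [0.0216, -0.0071, 0.0304], [0.073, 0.0143, 0.0354]]
tan 474 (array([436.7, 380.7]), (153, 42), 7.4) [0.027 0.035 0.041]
tan 411 (array([674.4, 431. ]), (101, 98), -60.1) [0.016 0.022 0.028]
```

View pics/fin.png

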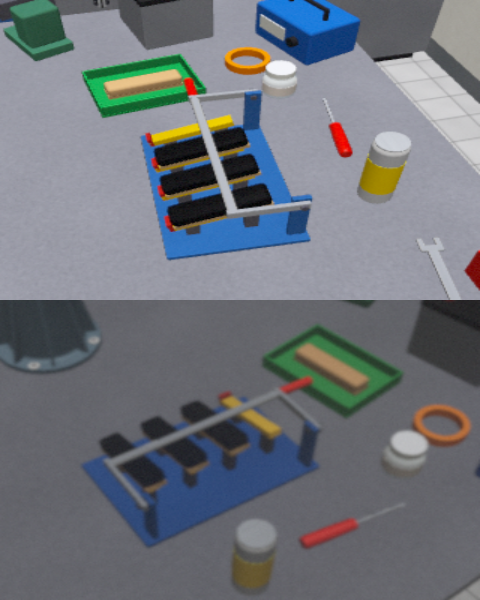

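View pics/zb_wrist.png

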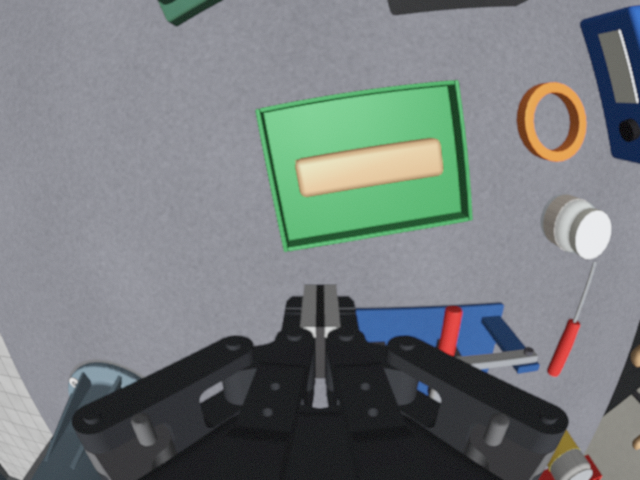

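Pads flat on ridges 2–4, bar level and shut (grip top ≈ 128 mm), and the tan pad flat in the tray. Handing in.

```bash
python3 -c "
from bench import ctrl
print(ctrl.hand_in())"
```

```text
the job is handed in; nothing more can be done
None
```

The changeover is done and handed in at about 44 s of the allowed 210 s.

- **Bar:** I swung it back to about 1.85 to 1.88 rad, just short of its 1.9 rad end stop. At the end I closed it and pressed it onto its shut stop. There the force rose to 19 N with no further movement, and the top of the grip read 126–129 mm, against 129 mm nominal for shut.
- **Tan pad:** only one was present, on ridge 1. It now lies flat near the middle of the tray, with its top level at 35–37 mm.
- **Black pads:** three were present, and they lie on ridges 2, 3 and 4. Straight after each was released, it measured flat to within about 0.6°, within about 2 mm of the ridge's centre line, and with its low end just behind the toe stop. The last side and scene pictures show them undisturbed under the shut bar.
- **Left alone:** the purple pad, tools, can, jar and tape were not touched.

**Checks that were off:**
- While I was closing the bar, the wrist force briefly read about 60 N, because my arc was slightly too wide. I let go of the grip and finished by pushing it down from above. This stayed under the 120 N wrist limit.
- Wrist-camera views of neighbouring pads seen at an angle read tilts of up to 2.6°. I put this down to viewing angle, since the views from directly above read flat.

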